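Lid the paste pots and clamp them in the nest block for the hot bath

ROBOT

A 6-joint arm with a two-finger parallel gripper is mounted at the origin on the work surface. World frame = base frame: x ahead of the robot, y to its left, z up, the work surface at z = 0. Lengths are in mm, angles in rad, forces in N, time in s.
With the tool pointing down it reaches from about 200 to 875 mm from the base axis. Payload 3.4 kg.
Tool frame: the origin (TCP) lies midway between the tips of the shut fingers; the grasp point (between the pads) lies 19 mm behind it (arm.grasp_offset is the z of the grasp point in the tool frame, in mm); z points along the fingers, y is the line along which they close (so a half turn about z gives the same grasp; the last joint's range is limited). The gripper opens to 94 mm and grips with 3 to 60 N. Pads are 16 mm wide; open, the fingers measure 119 mm over their backs; the gripper's body (75 mm by 177 mm) begins 78 mm behind the grasp point.
Start: joints at [-0.121, 0.276, 1.505, -0, 1.361, -0.121], TCP at [575.035, -0.01, 205.493] pointing down, gripper open.
Joint ranges: [-2.89, 2.89], [-0.75, 2.08], [0.22, 2.7], [-1.18, 4.32], [0.11, 2.71], [-2.7, 2.7]. Speed limits (rad/s): [2.57, 2.57, 3.14, 3.14, 3.14, 3.14].

INTERFACE

Orientations are given as [roll, pitch, yaw] about the fixed x, y, z axes, in that order (R = Rz(yaw) Ry(pitch) Rx(roll)).
In Python, from rig import arm gives the robot as it stands.
- The arm moves only by the tool jog_arm, never from a script. Its argument "rows" is a list of rows, each an object with "jaw": the closure, from 0 (fully open) to 1 (shut); "dp": the shift along the tool's x, y, z in cm, a list of three; "turn": the turn about the tool's z in rad. In form: [{"jaw": jaw, "dp": [tx, ty, tz], "turn": turn}, ...]. A call has 1 to 5 rows; each row is the pose to reach, as a shift and turn from the pose commanded when the call began, along the tool's axes at that moment; what a row does not reach only later rows make up. A row lasts 1/8 s, in which the tool goes at most 62.5 mm and 10.7 degrees, less where a joint would pass 70% of its speed; a pose out of reach is approached as far as the arm can. A call with a gripper value outside its range is refused whole. The fingers move at their own pace and stop on an object; the grip force is fixed at half the most. Time passes only in rows, so rows that repeat a pose let the fingers close. It gives the time, the measured TCP pose, the force, the opening and the grip force at its end, in the units of the state.
- arm.observe(): the state, without advancing time (a new reading comes with each control period).
- arm.get_image(name): name is "scene" or "side" or "wrist"; returns the picture (420x560x3 uint8, blue, green, red); there is no depth.
- arm.camera_model(name): a dict with "fx", "fy", "cx", "cy" (pixels), "dist" ([k1, k2, p1, p2, k3] as OpenCV has them; the pictures are not rectified), "cam_to_world" (4x4, takes a point from camera to world coordinates); the wrist camera has in their place "tool_from_camera" (4x4, takes a point from camera to tool coordinates, whose origin is the TCP and whose axes are the flange's). Camera axes: x right, y down, z forward; pixel columns grow to the right and rows downward; lengths in mm; the calibration is good to about 2 mm. A picture is of the moment at which its call begins: read the wrist's pose just before it. camera_model takes no time and is no camera call.
- arm.sign_off(): hands the job in; it is judged then, once.
Trained networks look in the newest picture that a camera, given by its name, has taken for a name from the list of things; names that differ only in an ending like _2 or _b are one class to them, and where a whole thing is asked for, a point or a joint stands for the part that bears it (a point fixed in the world has none). Each returns a list of dicts, best first, with "p" (0 to 1); they miss things now and then, are a little off and sometimes report something else, mostly with a low value. They report only what shows in the picture. A call takes as long as a camera call.
- arm.masks_of(target, camera): "pixels" (420x560 bool, what is visible of it) and "bbox" ([left, top, right, bottom] in pixels, round what is visible of it).
- arm.pinpoint(target, camera): "position" ([column, row] in pixels: a listed point, or the origin of a listed thing).
The state is a dict: "t": time; "qpos": joint angles; "qd": joint speeds; "joint_torque": joint torques, N m; "ee_pos": TCP position; "tcp_rot": TCP orientation; "contact_force": force on the tool from outside, world axes, zero at the start; "ft_torque": the same for the moment, N m; "gripper_width": finger opening in mm; "finger_force": force on a finger pad.
Only numpy, scipy, OpenCV 4.12 (cv2) and the standard library are available. Lean on these libraries where they do the work, as an engineer would, in place of code of your own. Each camera call takes 0.05 s, during which the arm holds its last target. There are 200 camera calls.

TASK

Get the open paste pots ready for the hot bath: press a lid into each one until you feel it snap flush and then stop pushing (a hard shove of more than about 40 N would crush the pot), stand every pot right down in a nest of the white block (any nest, swing the steel hold-down bail right back first), then swing the bail fully shut over them and let go. There are two or three pots; a lid left over may lie where it is, and the other things on the bench must not be shoved about.

Things in the scene. Friction and masses are not known exactly. Their poses are not given: they have to be found in the camera images.
- block: the nest block: a white plastic slab 130 (its x) by 320 (its y) by 22 mm high, screwed to the bench, with three round nests in a row along its y and the steel hold-down bail along its +x edge. Origin: centre of the underside, z up. Two hinge posts 72 mm high stand at x = +54, y = +-150 mm.
- bail (a joint): the hold-down bail, a U of 8 mm round steel rod: 0 = shut, its bar level over the middle line of the nests (a stop keeps it there, 1.5 mm clear of the lids of seated pots); grows as it opens, 2.2 = laid right back against its stop. Stiff hinge, about 2.5 N at the bar: it stays where it is left. Hinge line parallel to the block's y through point bail_hinge, arms 60 mm.
- bail_bar (a point): middle of the bail's 290 mm long cross bar, on the rod's axis (rod 8 mm thick); 63.5 mm above the bench when shut. The block has nothing at x < 45 mm that stands above 22 mm.
- bail_hinge (a point): middle of the bail's hinge line, fixed to the block at its x = +60 mm, 63.5 mm above the bench
- nest0 (a point): centre of the floor of nest 0 (8 mm above the bench): a round pocket 61 mm in diameter, 14 mm deep with a chamfered mouth 22 mm above the bench; nests are 90 mm apart. A seated pot stands on this point, its lid's top 58 mm above the bench.
- nest1 (a point): centre of the floor of nest 1 (8 mm above the bench): a round pocket 61 mm in diameter, 14 mm deep with a chamfered mouth 22 mm above the bench; nests are 90 mm apart. A seated pot stands on this point, its lid's top 58 mm above the bench.
- nest2 (a point): centre of the floor of nest 2 (8 mm above the bench): a round pocket 61 mm in diameter, 14 mm deep with a chamfered mouth 22 mm above the bench; nests are 90 mm apart. A seated pot stands on this point, its lid's top 58 mm above the bench.
- potA: an open filled portion pot: round, white rim, brown paste inside, 56 mm diameter, 46 mm high, about 110 g, straight sides. Origin: centre of its underside, z up. Six springy lugs in the rim: a lid set on it rests with its origin 42 mm above the pot's, and jumps to 36 mm (flush) when a push of about 9 to 13 N at its middle takes it past the lugs; 10 N pulls it off. May be absent (None).
- potB: an open filled portion pot: round, white rim, brown paste inside, 56 mm diameter, 46 mm high, about 110 g, straight sides. Origin: centre of its underside, z up. Six springy lugs in the rim: a lid set on it rests with its origin 42 mm above the pot's, and jumps to 36 mm (flush) when a push of about 9 to 13 N at its middle takes it past the lugs; 10 N pulls it off. May be absent (None).
- potC: an open filled portion pot: round, white rim, brown paste inside, 56 mm diameter, 46 mm high, about 110 g, straight sides. Origin: centre of its underside, z up. Six springy lugs in the rim: a lid set on it rests with its origin 42 mm above the pot's, and jumps to 36 mm (flush) when a push of about 9 to 13 N at its middle takes it past the lugs; 10 N pulls it off. May be absent (None).
- lidA: a round white press-in lid, 52 mm in diameter, lying plug down: a flat flange 4 mm thick (10 to 14 mm above the origin, the part to grip) over a narrower tapered plug 10 mm deep (44 mm across at its bead). About 16 g. Origin: centre of the plug's underside, z up. Not snapped in, it stands 6 mm proud of the pot's rim; snapped, its flange lies flat on the rim.
- lidB: a round white press-in lid, 52 mm in diameter, lying plug down: a flat flange 4 mm thick (10 to 14 mm above the origin, the part to grip) over a narrower tapered plug 10 mm deep (44 mm across at its bead). About 16 g. Origin: centre of the plug's underside, z up. Not snapped in, it stands 6 mm proud of the pot's rim; snapped, its flange lies flat on the rim.
- lidC: a round white press-in lid, 52 mm in diameter, lying plug down: a flat flange 4 mm thick (10 to 14 mm above the origin, the part to grip) over a narrower tapered plug 10 mm deep (44 mm across at its bead). About 16 g. Origin: centre of the plug's underside, z up. Not snapped in, it stands 6 mm proud of the pot's rim; snapped, its flange lies flat on the rim.
- chock: bystander: a wooden block 55 x 42 x 35 mm high, origin under its centre
- labels: bystander: a roll of labels standing on end, 54 mm diameter, 30 mm high, origin under its centre
- tub1: bystander: a sealed tub, 98 mm diameter, 39 mm high, origin under its centre
- tub2: bystander: a sealed tub like tub1
- stamp: bystander: an upright wooden hand stamp, 34 mm diameter, 70 mm high, origin under its centre

How it is judged (in metres and radians):
On the way, in this order (a step that is already met when the one before it is completed fails the run):
1. the hold-down bail has been swung back clear of the nests (value of joint bail above 1.3 rad), for 0.2 s.
2. every pot present has a lid snapped flush into it and stands on the floor of a nest (((z of lidA in the frame of potA between 0.034 and 0.0375 m and horizontal distance between lidA and potA below 0.004 m and angle between the z axis of lidA and the z axis of potA, either way round below 0.08 rad) or (z of lidB in the frame of potA between 0.034 and 0.0375 m and horizontal distance between lidB and potA below 0.004 m and angle between the z axis of lidB and the z axis of potA, either way round below 0.08 rad) or (z of lidC in the frame of potA between 0.034 and 0.0375 m and horizontal distance between lidC and potA below 0.004 m and angle between the z axis of lidC and the z axis of potA, either way round below 0.08 rad)) and (horizontal distance between potA and nest0 below 0.006 m or horizontal distance between potA and nest1 below 0.006 m or horizontal distance between potA and nest2 below 0.006 m) and z of each of potA, potB, potC in the frame of block below 0.011 m and angle between each of potA, potB, potC's own z axis and vertical below 0.08 rad and ((z of lidA in the frame of potB between 0.034 and 0.0375 m and horizontal distance between lidA and potB below 0.004 m and angle between the z axis of lidA and the z axis of potB, either way round below 0.08 rad) or (z of lidB in the frame of potB between 0.034 and 0.0375 m and horizontal distance between lidB and potB below 0.004 m and angle between the z axis of lidB and the z axis of potB, either way round below 0.08 rad) or (z of lidC in the frame of potB between 0.034 and 0.0375 m and horizontal distance between lidC and potB below 0.004 m and angle between the z axis of lidC and the z axis of potB, either way round below 0.08 rad)) and (horizontal distance between potB and nest0 below 0.006 m or horizontal distance between potB and nest1 below 0.006 m or horizontal distance between potB and nest2 below 0.006 m) and ((z of lidA in the frame of potC between 0.034 and 0.0375 m and horizontal distance between lidA and potC below 0.004 m and angle between the z axis of lidA and the z axis of potC, either way round below 0.08 rad) or (z of lidB in the frame of potC between 0.034 and 0.0375 m and horizontal distance between lidB and potC below 0.004 m and angle between the z axis of lidB and the z axis of potC, either way round below 0.08 rad) or (z of lidC in the frame of potC between 0.034 and 0.0375 m and horizontal distance between lidC and potC below 0.004 m and angle between the z axis of lidC and the z axis of potC, either way round below 0.08 rad)) and (horizontal distance between potC and nest0 below 0.006 m or horizontal distance between potC and nest1 below 0.006 m or horizontal distance between potC and nest2 below 0.006 m)), for 0.2 s.
At the end, for the whole second after the job is handed in: Every pot present has a lid snapped in (lid origin 34 to 37.5 mm above the pot's origin, within 4 mm of its axis and 0.08 rad of parallel), stands in a nest (within 6 mm of its centre, underside less than 3 mm off its floor, upright to 0.08 rad) and is at rest; the bail is shut to within 0.06 rad (all of step 2 and value of joint bail below 0.06 rad and linear speed of each of potA, potB, potC below 0.01 m/s); the robot touches nothing.
It fails at once if a lid is pushed into a pot far harder than the snap needs (contact force over 60 N, of which the sprung lugs themselves make about 15) (contact force between any of lidA, lidB, lidC and potA above 60 N or contact force between any of lidA, lidB, lidC and potB above 60 N or contact force between any of lidA, lidB, lidC and potC above 60 N).
It fails at once if a bystander is shoved more than 30 mm or tipped over (distance of any of chock, labels, tub1, tub2, stamp from where it was at the start of the episode above 0.03 m or angle between any of chock, labels, tub1, tub2, stamp's own z axis and vertical above 0.5 rad).
Of potA, potB, potC only 2 to 3 are there at a start; the rules pass over those that are not, and their reading is None.
At some moment in a run one of potA, potB, potC, lidA, lidB, lidC may be knocked a few centimetres aside while the robot is not near it.
It also fails if it takes over 210 s, if anything falls off the work surface, if the arm or the gripper's body presses on something with over 40 N, if the wrist force passes 120 N, or if a joint passes its speed limit or range.

## Working session

There is one attempt and no reset: what is moved stays moved. The work goes in short steps, Python scripts to look and compute and a tool call to move; the robot and the scene stay as the last step left them, time stands still between calls to the robot, and variables do not carry over. Pictures are saved under pics/ and viewed, at most 14 in all, crops included, and the job is handed in when it is done.

Besides the shell and the picture viewer there is one more tool, called after ">>>" by a JSON object that holds its "api" and its "payload". jog_arm: Moves the arm, as the interface text tells. Its arguments: {"type":"object","properties":{"rows":{"type":"array"}},"required":["rows"]}

```bash
mkdir -p pics; ls
cat > h.py <<'E'
import numpy as np, cv2
from rig import arm
from scipy.spatial.transform import Rotation as R
def T(s=None):
    s=s or arm.observe(); M=np.eye(4); M[:3,:3]=R.from_euler('xyz',s['tcp_rot']).as_matrix(); M[:3,3]=s['ee_pos']; return M
def cam(name,M=None):
    c=arm.camera_model(name); K=np.array([[c['fx'],0,c['cx']],[0,c['fy'],c['cy']],[0,0,1]])
    X=np.array(c['cam_to_world']) if 'cam_to_world' in c else (T() if M is None else M)@np.array(c['tool_from_camera'])
    return K,np.array(c['dist']),X
def back(px,z,name,M=None):
    K,d,X=cam(name,M); u=cv2.undistortPoints(np.array([[px]],float),K,d)[0,0]
    r=X[:3,:3]@[u[0],u[1],1]; return X[:3,3]+r*(z-X[2,3])/r[2]
def proj(p,name,M=None):
    K,d,X=cam(name,M); Y=np.linalg.inv(X); return cv2.projectPoints(np.array([p],float),cv2.Rodrigues(Y[:3,:3])[0],Y[:3,3],K,d)[0][0,0]
E
python3 - <<'E'
from h import *
s=arm.observe(); print({k:np.round(v,3).tolist() for k,v in s.items()})
for n in ('scene','side','wrist'):
    im=arm.get_image(n); cv2.imwrite(f'pics/{n}0.png',im)
    print(n,cam(n)[2][:3].round(2).tolist(),cam(n)[0][0,0])
    for t,z in (('nest0',8),('nest1',8),('nest2',8),('bail_bar',63.5),('bail_hinge',63.5),('potA',0),('lidA',0),('block',0),('chock',0),('labels',0),('tub1',0),('stamp',0)):
        print(n,t,[(round(o['p'],2),np.round(o['position']).astype(int).tolist(),back(o['position'],z,n)[:2].round().astype(int).tolist()) for o in arm.pinpoint(t,n)])
im=np.hstack([cv2.imread('pics/scene0.png'),cv2.imread('pics/side0.png')]);cv2.imwrite('pics/both0.png',cv2.resize(im,(800,300)))
E
```

```text
pics
{'t': 0.0, 'qpos': [-0.121, 0.277, 1.506, -0.0, 1.361, -0.121], 'qd': [-0.001, -0.001, -0.0, 0.0, -0.001, 0.001], 'joint_torque': [0.0, -40.459, -23.723, 0.07, 0.035, -0.0], 'ee_pos': [574.447, 0.051, 204.625], 'tcp_rot': [-3.14, -0.0, 1.571], 'contact_force': [0.13, 0.254, -0.435], 'ft_torque': [-0.034, -0.024, -0.03], 'finger_force': 0.0, 'gripper_width': 94.465}
scene [[-0.59, 0.41, -0.7, 1109.82], [0.81, 0.31, -0.5, 464.34], [0.01, -0.86, -0.52, 541.62]] 435.3973954782714
scene nest0 [(0.97, [172, 211], [558, -215]), (0.91, [152, 231], [642, -189]), (0.65, [197, 194], [470, -222]), (0.43, [240, 248], [574, -1])]
scene nest1 [(0.97, [172, 211], [558, -215]), (0.91, [152, 231], [642, -189]), (0.65, [197, 194], [470, -222]), (0.43, [240, 248], [574, -1])]
scene nest2 [(0.97, [172, 211], [558, -215]), (0.91, [152, 231], [642, -189]), (0.65, [197, 194], [470, -222]), (0.43, [240, 248], [574, -1])]
scene bail_bar [(0.68, [173, 189], [552, -210])]
scene bail_hinge [(0.69, [151, 185], [568, -267])]
scene potA [(0.89, [424, 274], [420, 329]), (0.16, [280, 266], [566, 92])]
scene lidA
[... 1478 characters left out ...]
], [-0.0, 0.27, -0.96, 384.58]] 305.3190304340764
wrist nest0 [(0.87, [327, 322], [646, -194]), (0.66, [266, 332], [558, -211])]
wrist nest1 [(0.87, [327, 322], [646, -195]), (0.66, [266, 332], [558, -211])]
wrist nest2 [(0.87, [327, 322], [646, -194]), (0.66, [266, 332], [558, -211])]
wrist bail_bar [(0.63, [265, 361], [559, -213])]
wrist bail_hinge []
wrist potA [(0.18, [328, 321], [648, -199])]
wrist lidA [(0.93, [270, 203], [564, -22]), (0.22, [324, 323], [644, -203])]
wrist block [(0.75, [267, 328], [559, -212])]
wrist chock [(0.88, [262, 120], [556, 82])]
wrist labels [(0.67, [172, 214], [436, -36])]
wrist tub1 [(0.84, [389, 123], [710, 79])]
wrist stamp [(0.53, [174, 113], [449, 91])]
```

View pics/scene0.png

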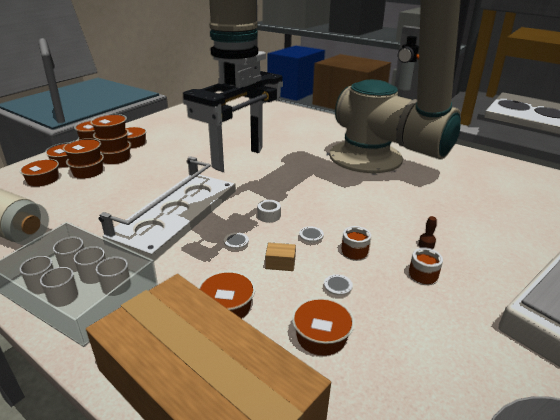

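View pics/wrist0.png

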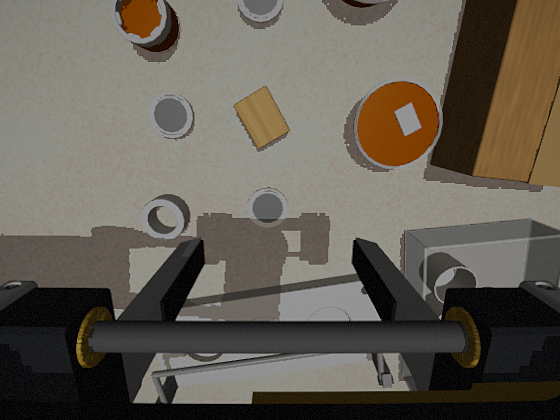

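The scene shows two open pots, at about (355,242) and (425,265). There are three lids at (236,241), (311,235) and (338,285), and the label roll is at (268,210). The bail is shut over the nests around (172,211). The wrist view agrees: lids at (270,205) and (172,116), roll at (165,217), chock at (262,118). I'll go to the bail first.

>>> {"api": "jog_arm", "payload": {"rows": [{"jaw": 0,"dp": [-5,-0.4,0],"turn": 0.18},{"jaw": 0,"dp": [-10,-0.8,0],"turn": 0.36},{"jaw": 0,"dp": [-15,-1.2,0],"turn": 0.54},{"jaw": 0,"dp": [-21.1,-1.9,0],"turn": 0.72},{"jaw": 0,"dp": [-21.1,-1.9,0],"turn": 0.9}]}}

```text
t: 2.58
ee_pos: [555.5, -215.6, 205.2]
tcp_rot: [3.14, 0.001, 0.66]
contact_force: [-0.3, 2.0, 0.5]
gripper_width: 94.1
finger_force: 0.0
```

>>> {"api": "jog_arm", "payload": {"rows": [{"jaw": 0.6,"dp": [0,0,0],"turn": 0.18},{"jaw": 0.6,"dp": [0,0,0],"turn": 0.36},{"jaw": 0.6,"dp": [0,0,0],"turn": 0.49},{"jaw": 0.6,"dp": [0,0,0],"turn": 0.49},{"jaw": 0.6,"dp": [0,0,0],"turn": 0.49}]}}

```text
t: 3.2
ee_pos: [556.0, -211.0, 205.5]
tcp_rot: [3.142, -0.0, 0.183]
contact_force: [0.2, 0.5, -0.7]
gripper_width: 47.4
finger_force: 0.0
```

Run:
```python
from h import *
s=arm.observe(); M=T(s); print({k:np.round(s[k],3).tolist() for k in ('t','qpos','ee_pos','tcp_rot','gripper_width')})
im=arm.get_image('wrist'); cv2.imwrite('pics/w1.png',im)
for n in ('wrist','scene','side'):
    if n!='wrist': arm.get_image(n)
    for t,z in (('nest0',8),('bail_bar',63.5),('bail_hinge',63.5),('block',0)):
        print(n,t,[(round(o['p'],2),np.round(o['position']).astype(int).tolist(),back(o['position'],z,n,M)[:2].round(1).tolist()) for o in arm.pinpoint(t,n) if o['p']>.3])
```

```text
{'t': 3.2, 'qpos': [-0.48, 0.306, 1.462, 0.0, 1.374, 0.908], 'ee_pos': [556.037, -211.015, 205.502], 'tcp_rot': [3.142, -0.0, 0.183], 'gripper_width': 47.419}
wrist nest0 [(0.9, [276, 113], [643.9, -192.6]), (0.81, [279, 186], [558.9, -211.2]), (0.73, [278, 251], [472.0, -226.6])]
wrist bail_bar [(0.68, [279, 195], [559.9, -210.9])]
wrist bail_hinge [(0.74, [332, 197], [567.7, -267.4])]
wrist block [(0.97, [277, 186], [557.0, -209.1])]
scene nest0 [(0.96, [201, 193], [461.3, -219.3]), (0.77, [151, 232], [646.4, -187.4]), (0.74, [173, 214], [568.4, -203.3])]
scene bail_bar [(0.87, [171, 188], [551.3, -218.2])]
scene bail_hinge [(0.63, [153, 187], [573.1, -252.8])]
scene block [(0.91, [176, 216], [561.7, -200.5])]
side nest0 [(0.93, [368, 276], [554.6, -211.8]), (0.85, [344, 304], [472.2, -220.2]), (0.72, [371, 257], [596.0, -187.2]), (0.63, [389, 242], [654.9, -191.8])]
side bail_bar [(0.77, [370, 257], [558.6, -203.7])]
side bail_hinge [(0.56, [401, 274], [570.1, -269.5])]
side block [(0.77, [367, 277], [555.4, -211.4])]
```

View pics/w1.png

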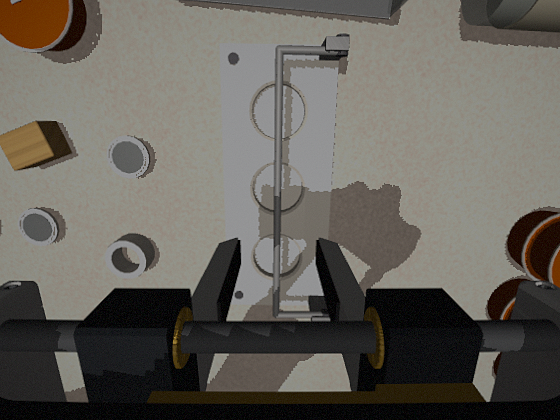

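The wrist view shows the bar running from (282,50) to (277,315), between the open fingers and over the nests at (278,110), (278,186) and (277,255). I'll lower onto the bar and grip it.

>>> {"api": "jog_arm", "payload": {"rows": [{"jaw": 0.6,"dp": [0,0,6],"turn": 0},{"jaw": 0.6,"dp": [0,0,12],"turn": 0},{"jaw": 0.6,"dp": [0,0,16],"turn": 0},{"jaw": 0.8,"dp": [0,0,16],"turn": 0},{"jaw": 1,"dp": [0,0,16],"turn": 0}]}}

```text
t: 4.58
ee_pos: [557.4, -211.7, 47.1]
tcp_rot: [3.14, -0.002, 0.181]
contact_force: [0.3, 0.3, 0.4]
gripper_width: 21.0
finger_force: 0.0
```

>>> {"api": "jog_arm", "payload": {"rows": [{"jaw": 1,"dp": [0,0,0],"turn": 0},{"jaw": 1,"dp": [0,0,0],"turn": 0},{"jaw": 1,"dp": [0,0,0],"turn": 0}]}}

```text
t: 4.95
ee_pos: [557.4, -210.0, 46.9]
tcp_rot: [-3.141, -0.004, 0.18]
contact_force: [2.0, 4.5, 2.2]
gripper_width: 6.7
finger_force: 30.0
```

>>> {"api": "jog_arm", "payload": {"rows": [{"jaw": 1,"dp": [0,0.12,-1.2],"turn": 0},{"jaw": 1,"dp": [0,0.47,-2.35],"turn": 0},{"jaw": 1,"dp": [0,1.05,-3.4],"turn": 0},{"jaw": 1,"dp": [0,1.8,-4.3],"turn": 0},{"jaw": 1,"dp": [0,2.76,-5.05],"turn": 0}]}}

```text
t: 5.58
ee_pos: [561.2, -232.9, 96.9]
tcp_rot: [-3.132, -0.002, 0.179]
contact_force: [2.1, 12.3, 5.4]
gripper_width: 6.9
finger_force: 30.0
```

>>> {"api": "jog_arm", "payload": {"rows": [{"jaw": 1,"dp": [0,1.07,-0.54],"turn": 0},{"jaw": 1,"dp": [0,2.2,-0.86],"turn": 0},{"jaw": 1,"dp": [0,3.4,-0.95],"turn": 0},{"jaw": 1,"dp": [0,4.6,-0.79],"turn": 0},{"jaw": 1,"dp": [0,5.75,-0.41],"turn": 0}]}}

```text
t: 6.2
ee_pos: [571.5, -293.9, 102.0]
tcp_rot: [-3.141, -0.001, 0.181]
contact_force: [-0.7, 4.0, 3.9]
gripper_width: 6.9
finger_force: 30.0
```

>>> {"api": "jog_arm", "payload": {"rows": [{"jaw": 1,"dp": [0,0.5,0.28],"turn": 0},{"jaw": 1,"dp": [0,0.9,0.5],"turn": 0},{"jaw": 1,"dp": [0,0.9,0.5],"turn": 0},{"jaw": 0.8,"dp": [0,0.9,0.5],"turn": 0},{"jaw": 0.6,"dp": [0,0.9,0.5],"turn": 0}]}}

```text
t: 6.82
ee_pos: [572.8, -304.2, 94.6]
tcp_rot: [3.141, 0.001, 0.181]
contact_force: [-0.6, 0.2, -1.2]
gripper_width: 23.3
finger_force: 0.0
```

>>> {"api": "jog_arm", "payload": {"rows": [{"jaw": 0.5,"dp": [0,0,0],"turn": 0},{"jaw": 0.5,"dp": [0,0,-6],"turn": 0},{"jaw": 0.5,"dp": [0,0,-12],"turn": 0},{"jaw": 0.5,"dp": [3,-5,-15],"turn": 0},{"jaw": 0.5,"dp": [3,-10,-15],"turn": 0}]}}

```text
t: 7.45
ee_pos: [587.3, -200.0, 247.8]
tcp_rot: [3.138, -0.006, 0.18]
contact_force: [0.1, -0.6, -0.1]
gripper_width: 47.1
finger_force: 0.0
```

Run:
```python
from h import *
s=arm.observe(); M=T(s); print({k:np.round(s[k],3).tolist() for k in ('t','qpos','ee_pos','tcp_rot','gripper_width')})
for n in ('wrist','scene','side'):
    im=arm.get_image(n); cv2.imwrite(f'pics/{n}2.png',im)
    for t,z in (('nest0',8),('bail_bar',112),('potA',0),('lidA',0),('stamp',0)):
        print(n,t,[(round(o['p'],2),np.round(o['position']).astype(int).tolist(),back(o['position'],z,n,M)[:2].round(1).tolist()) for o in arm.pinpoint(t,n) if o['p']>.15])
    print(n,[(round(o['p'],2),o['bbox'],int(o['pixels'].sum())) for o in arm.masks_of('potA',n)])
```

```text
{'t': 7.45, 'qpos': [-0.441, 0.322, 1.334, 0.0, 1.478, 0.95], 'ee_pos': [587.325, -200.01, 247.816], 'tcp_rot': [3.138, -0.006, 0.18], 'gripper_width': 47.098}
wrist nest0 [(0.92, [282, 262], [469.5, -228.0]), (0.8, [278, 141], [643.4, -191.1]), (0.68, [280, 206], [555.6, -209.2])]
wrist bail_bar []
wrist potA []
wrist lidA [(0.6, [154, 173], [568.9, -25.6]), (0.48, [279, 260], [468.8, -223.7])]
wrist stamp [(0.6, [74, 238], [448.0, 85.1])]
wrist []
scene nest0 [(0.98, [151, 232], [646.1, -187.5]), (0.9, [198, 196], [472.6, -215.7]), (0.84, [175, 210], [554.1, -211.3]), (0.62, [266, 217], [450.3, -25.8])]
scene bail_bar [(0.91, [135, 163], [576.3, -302.1])]
scene potA [(0.98, [419, 275], [427.8, 322.3]), (0.18, [153, 185], [493.1, -360.4]), (0.16, [309, 239], [455.4, 91.5])]
scene lidA [(0.58, [237, 242], [555.7, -24.5])]
scene stamp [(0.55, [425, 245], [328.6, 298.0])]
scene [(0.64, [410.3, 244.3, 443.2, 285.4], 990)]
side nest0 [(0.89, [367, 276], [553.8, -211.0]), (0.82, [348, 304], [477.2, -225.3]), (0.61, [389, 244], [649.9, -193.6])]
side bail_bar [(0.85, [422, 270], [573.4, -300.3])]
side potA [(0.57, [170, 178], [424.2, 316.6]), (0.32, [207, 204], [438.8, 182.6]), (0.32, [264, 148], [672.5, 237.4]), (0.24, [346, 305], [477.6, -222.9])]
side lidA [(0.9, [305, 222], [568.2, -20.1])]
side stamp [(0.6, [145, 201], [335.2, 291.9]), (0.26, [169, 175], [427.1, 326.8]), (0.25, [205, 202], [438.9, 189.1])]
side [(0.68, [153.7, 155.4, 181.0, 186.8], 565)]
```

View pics/scene2.png

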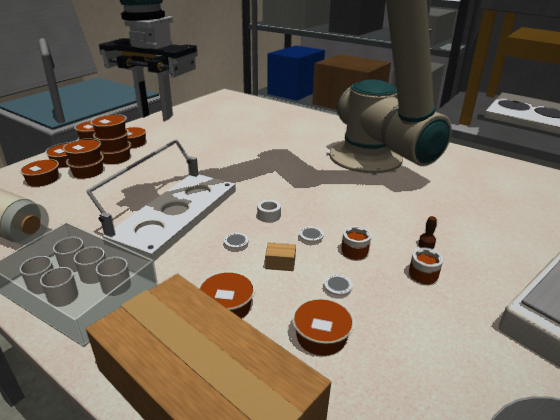

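The bail now lies right back, with its bar along (90,190)–(180,145) in the scene view. The nests are at about (469,-228), (557,-210) and (646,-193). Next I'll go over the nearer pot.

>>> {"api": "jog_arm", "payload": {"rows": [{"jaw": 0.2,"dp": [-1.2,-5,0.6],"turn": -0.18},{"jaw": 0,"dp": [-2.4,-10,1.2],"turn": -0.36},{"jaw": 0,"dp": [-3.6,-15,1.8],"turn": -0.54},{"jaw": 0,"dp": [-4.8,-20,2.4],"turn": -0.72},{"jaw": 0,"dp": [-6,-25,3],"turn": -0.9}]}}

```text
t: 9.12
ee_pos: [479.8, 36.8, 215.1]
tcp_rot: [3.141, -0.001, 1.086]
contact_force: [0.4, 1.0, -0.3]
gripper_width: 92.2
finger_force: 0.0
```

```bash
cat >> h.py <<'E'
def go(x,y,z,yaw=None):
    s=arm.observe(); M=T(s); d=M[:3,:3].T@(np.array([x,y,z])-M[:3,3])/10
    print('t',round(s['t'],2),'at',np.round(s['ee_pos'],1),'yaw',round(s['tcp_rot'][2],3),'dp cm',d.round(2),'turn',None if yaw is None else round(s['tcp_rot'][2]-yaw,3))
E
python3 -c "
from h import *
go(439,125,205,1.571)"
```

```text
t 9.12 at [479.8  36.8 215.1] yaw 1.086 dp cm [ 5.91 -7.72  1.01] turn -0.485
```

>>> {"api": "jog_arm", "payload": {"rows": [{"jaw": 0,"dp": [3,-4,0.5],"turn": -0.18},{"jaw": 0,"dp": [5.9,-7.7,1],"turn": -0.36},{"jaw": 0,"dp": [5.9,-7.7,1],"turn": -0.485},{"jaw": 0,"dp": [5.9,-7.7,1],"turn": -0.485}]}}

```text
t: 9.62
ee_pos: [440.1, 124.1, 205.3]
tcp_rot: [3.141, 0.0, 1.566]
contact_force: [-0.6, -0.8, -0.8]
gripper_width: 93.8
finger_force: 0.0
```

```bash
cat >> h.py <<'E'
def look(fn,items,thr=.3):
    s=arm.observe(); M=T(s); im=arm.get_image('wrist'); cv2.imwrite(fn,im)
    for t,z in items:
        print(t,[(round(o['p'],2),np.round(o['position']).astype(int).tolist(),back(o['position'],z,'wrist',M)[:2].round(1).tolist()) for o in arm.pinpoint(t,'wrist') if o['p']>thr])
        for o in arm.masks_of(t,'wrist'):
            if o['p']>thr:
                c,r=cv2.minEnclosingCircle(np.argwhere(o['pixels'])[:,::-1].astype(np.float32)); print('  mask',round(o['p'],2),np.round(o['bbox']).tolist())
    return M,im
E
python3 - <<'E'
from h import *
M,im=look('pics/w3.png',[('potA',0),('lidA',0),('stamp',0)],.15)
# white-rim ellipse of the pot: brown paste centre
hsv=cv2.cvtColor(im,cv2.COLOR_BGR2HSV)
m=((hsv[...,0]<20)&(hsv[...,1]>150)&(hsv[...,2]>60)).astype(np.uint8)
n,l,st,c=cv2.connectedComponentsWithStats(m)
for i in range(1,n):
    if st[i,4]>300: print(st[i],c[i].round(),back(c[i],42,'wrist',M)[:2].round(1))
go(439,185,120)
E
```

```text
potA [(0.8, [260, 11], [421.3, 324.6]), (0.25, [352, 393], [556.0, -210.1]), (0.21, [282, 214], [446.4, 88.3])]
  mask 0.91 [232.0, 0.0, 290.0, 37.0]
  mask 0.39 [434.0, 32.0, 534.0, 129.0]
  mask 0.19 [250.0, 115.0, 299.0, 166.0]
lidA [(0.79, [366, 291], [565.0, -26.6]), (0.24, [275, 141], [437.0, 181.7])]
  mask 0.67 [346.0, 279.0, 373.0, 309.0]
  mask 0.38 [352.0, 91.0, 398.0, 139.0]
  mask 0.19 [248.0, 353.0, 416.0, 399.0]
stamp [(0.74, [175, 36], [323.9, 299.4]), (0.29, [364, 286], [560.6, -18.3])]
  mask 0.6 [145.0, 10.0, 195.0, 53.0]
[240   0  43  19 553] [261.   7.] [424.8 314.8]
[ 449   38   82   89 5020] [488.  82.] [663.6 244.8]
[ 254  119   41   42 1179] [274. 140.] [436.6 185.7]
[ 461  194   73   70 3452] [496. 229.] [702.1  80.4]
t 9.97 at [440.6 123.2 205.1] yaw 1.564 dp cm [ 6.18 -0.2   8.51] turn None
```

View pics/w3.png

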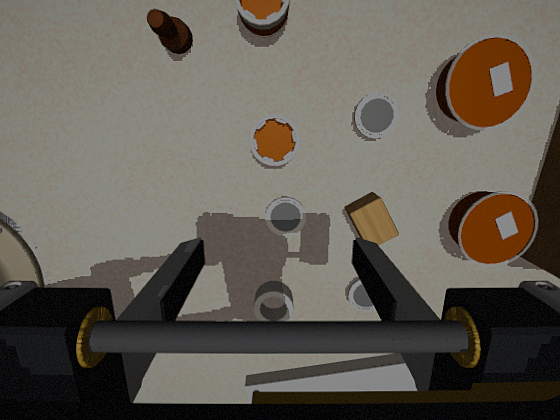

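The view shows pot 1 at (274,140), lid 2 at (284,215), lid 3 at (375,117) and pot 2 at (263,10). I'll move above pot 1.

>>> {"api": "jog_arm", "payload": {"rows": [{"jaw": 0,"dp": [3,-0.2,5],"turn": 0},{"jaw": 0,"dp": [6.2,-0.35,10.5],"turn": 0},{"jaw": 0,"dp": [6.2,-0.35,10.5],"turn": 0},{"jaw": 0,"dp": [6.2,-0.35,10.5],"turn": 0}]}}

```text
t: 10.48
ee_pos: [438.2, 185.3, 101.0]
tcp_rot: [3.14, 0.0, 1.566]
contact_force: [-0.4, 0.5, 0.4]
gripper_width: 94.3
finger_force: 0.0
```

```bash
cat >> h.py <<'E'
def paste(fn,zs=42):
    s=arm.observe(); M=T(s); im=arm.get_image('wrist'); cv2.imwrite(fn,im); hsv=cv2.cvtColor(im,cv2.COLOR_BGR2HSV)
    m=((hsv[...,0]<20)&(hsv[...,1]>150)&(hsv[...,2]>60)).astype(np.uint8)
    n,l,st,c=cv2.connectedComponentsWithStats(m)
    for i in range(1,n):
        if st[i,4]>300:
            cc,r=cv2.minEnclosingCircle(np.argwhere(l==i)[:,::-1].astype(np.float32)); print('paste',st[i],back(c[i],zs,'wrist',M)[:2].round(1),back(cc,zs,'wrist',M)[:2].round(1))
    return M,im
E
python3 - <<'E'
from h import *
M,im=paste('pics/w4.png')
go(437,185,22)
E
```

```text
paste [ 228    0   62   67 3059] [425.2 326. ] [425.2 325.6]
paste [ 94  59  23  24 409] [313.6 301.9] [313.4 301.8]
paste [ 511   94   49  110 4111] [643.4 241.3] [652.7 245.1]
paste [ 249  197   54   50 1923] [436.7 185.8] [436.6 185.8]
t 10.53 at [438.8 185.2 101.7] yaw 1.565 dp cm [-0.03 -0.21  7.97] turn None
```

>>> {"api": "jog_arm", "payload": {"rows": [{"jaw": 0,"dp": [0.05,-0.18,4],"turn": 0},{"jaw": 0,"dp": [0.05,-0.18,8],"turn": 0},{"jaw": 0,"dp": [0.05,-0.18,8],"turn": 0},{"jaw": 0.6,"dp": [0.05,-0.18,8],"turn": 0},{"jaw": 0.6,"dp": [0.05,-0.18,8],"turn": 0}]}}

```text
t: 11.15
ee_pos: [437.3, 186.4, 22.1]
tcp_rot: [3.137, -0.001, 1.565]
contact_force: [0.5, 0.2, -0.4]
gripper_width: 77.5
finger_force: 0.0
```

>>> {"api": "jog_arm", "payload": {"rows": [{"jaw": 0.6,"dp": [0,0,0],"turn": 0},{"jaw": 0.6,"dp": [0,0,0],"turn": 0},{"jaw": 0.6,"dp": [0,0,0],"turn": 0}]}}

```text
t: 11.52
ee_pos: [436.0, 186.3, 20.7]
tcp_rot: [3.14, -0.0, 1.566]
contact_force: [-0.0, -0.1, 5.9]
gripper_width: 56.2
finger_force: 30.0
```

>>> {"api": "jog_arm", "payload": {"rows": [{"jaw": 0.6,"dp": [0,0,-6],"turn": 0},{"jaw": 0.6,"dp": [-3,0.2,-11],"turn": 0},{"jaw": 0.6,"dp": [-9,0.8,-12],"turn": -0.05},{"jaw": 0.6,"dp": [-15,1.3,-12],"turn": -0.1},{"jaw": 0.6,"dp": [-21,1.9,-12],"turn": -0.19}]}}

```text
t: 12.15
ee_pos: [453.0, -25.4, 140.2]
tcp_rot: [3.141, -0.0, 1.759]
contact_force: [1.1, 0.3, -1.3]
gripper_width: 56.3
finger_force: 30.0
```

```bash
python3 -c "
from h import *
s=arm.observe();print(s['gripper_width'],s['contact_force'])
go(469,-228,120,1.76)"
```

```text
56.33421932378687 [ 1.1495125   0.33270424 -1.29645749]
t 12.15 at [453.  -25.4 140.2] yaw 1.759 dp cm [-20.2   -2.22   2.02] turn -0.001
```

>>> {"api": "jog_arm", "payload": {"rows": [{"jaw": 0.6,"dp": [-6,-0.6,0],"turn": 0},{"jaw": 0.6,"dp": [-12,-1.2,0],"turn": 0},{"jaw": 0.6,"dp": [-18,-1.9,0],"turn": 0},{"jaw": 0.6,"dp": [-20.2,-2.2,0],"turn": 0},{"jaw": 0.6,"dp": [-20.2,-2.2,0],"turn": 0}]}}

```text
t: 12.78
ee_pos: [468.5, -227.0, 139.4]
tcp_rot: [-3.141, -0.002, 1.753]
contact_force: [-0.7, 0.4, -0.7]
gripper_width: 56.7
finger_force: 30.0
```

Run:
```python
from h import *
M,im=look('pics/w5.png',[('nest0',8),('block',0)])
for n in ('scene','side'):
    arm.get_image(n)
    print(n,[(round(o['p'],2),back(o['position'],8,n)[:2].round(1).tolist()) for o in arm.pinpoint('nest0',n) if o['p']>.3])
go(469,-228,70,1.76)
```

```text
nest0 [(0.97, [363, 201], [556.7, -210.0]), (0.68, [448, 202], [644.9, -194.4]), (0.66, [280, 198], [470.2, -223.5])]
  mask 0.9 [208.0, 134.0, 550.0, 281.0]
block [(0.66, [362, 200], [557.4, -211.2])]
  mask 0.8 [206.0, 134.0, 548.0, 283.0]
scene [(0.75, [646.9, -182.4]), (0.61, [557.6, -210.3]), (0.59, [466.3, -230.1])]
side [(0.97, [470.1, -227.4]), (0.8, [553.8, -211.0]), (0.69, [653.4, -194.8])]
t 13.22 at [ 468.9 -225.6  140.3] yaw 1.757 dp cm [-0.24 -0.04  7.03] turn -0.003
```

View pics/w5.png

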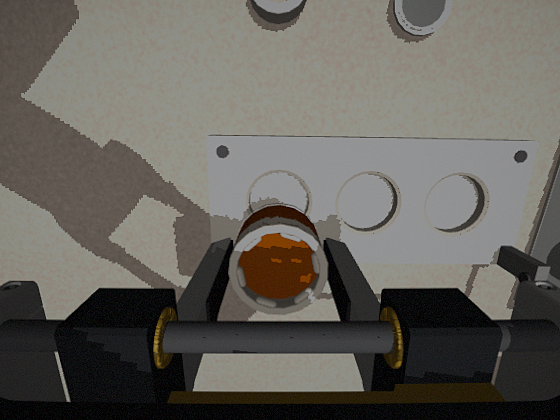

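The image shows the pot held upright at (278,262) with the nests at (279,200), (368,201) and (457,202). I'll compute the nest centres from those mouth circles.

Run:
```python
from h import *
M=T()
for p in ((279,200),(368.5,201.5),(457.5,202.5)):
    print(back(p,22,'wrist',M)[:2].round(1))
for c in ((470,-226),(557.5,-210)):print(proj((*c,22),'wrist',M),proj((*c,8),'wrist',M))
```

```text
[ 469.5 -221. ]
[ 558.3 -205.8]
[ 647.7 -189.9]
[278.56498807 204.79575192] [278.53184677 201.37925961]
[366.6293259  205.33916334] [362.91125926 201.90716666]
```

>>> {"api": "jog_arm", "payload": {"rows": [{"jaw": 0.6,"dp": [-0.05,0.02,4],"turn": 0},{"jaw": 0.6,"dp": [-0.05,0.02,8],"turn": 0},{"jaw": 0.6,"dp": [-0.05,0.02,9.2],"turn": 0},{"jaw": 0.6,"dp": [-0.05,0.02,9.6],"turn": 0},{"jaw": 0.6,"dp": [-0.05,0.02,9.9],"turn": 0}]}}

```text
t: 13.85
ee_pos: [470.1, -227.3, 42.3]
tcp_rot: [3.14, 0.001, 1.756]
contact_force: [-1.0, 5.1, 9.5]
gripper_width: 56.5
finger_force: 30.0
```

>>> {"api": "jog_arm", "payload": {"rows": [{"jaw": 0.6,"dp": [0.1,0,-0.3],"turn": 0},{"jaw": 0.6,"dp": [0.35,0,-0.3],"turn": 0},{"jaw": 0.6,"dp": [0.35,0,0],"turn": 0},{"jaw": 0.6,"dp": [0.35,0,0.2],"turn": 0},{"jaw": 0.6,"dp": [0.35,0,0.4],"turn": 0}]}}

```text
t: 14.48
ee_pos: [468.4, -223.5, 36.8]
tcp_rot: [-3.141, -0.0, 1.756]
contact_force: [0.1, 0.4, -0.7]
gripper_width: 56.5
finger_force: 30.0
```

>>> {"api": "jog_arm", "payload": {"rows": [{"jaw": 0.6,"dp": [0,0,0.3],"turn": 0},{"jaw": 0.6,"dp": [0,0,0.55],"turn": 0},{"jaw": 0.6,"dp": [0,0,0.75],"turn": 0},{"jaw": 0.6,"dp": [0,0,0.82],"turn": 0}]}}

```text
t: 14.98
ee_pos: [468.4, -223.5, 28.8]
tcp_rot: [-3.141, -0.0, 1.756]
contact_force: [-0.4, 0.9, 2.0]
gripper_width: 56.2
finger_force: 30.0
```

>>> {"api": "jog_arm", "payload": {"rows": [{"jaw": 0.4,"dp": [0,0,0],"turn": 0},{"jaw": 0,"dp": [0,0,0],"turn": 0},{"jaw": 0,"dp": [0,0,-4],"turn": 0},{"jaw": 0,"dp": [0,0,-10],"turn": 0},{"jaw": 0,"dp": [6,0.3,-13],"turn": 0.05}]}}

```text
t: 15.6
ee_pos: [464.2, -171.3, 160.3]
tcp_rot: [3.135, 0.005, 1.7]
contact_force: [-0.1, 1.9, 0.0]
gripper_width: 92.3
finger_force: 0.0
```

>>> {"api": "jog_arm", "payload": {"rows": [{"jaw": 0,"dp": [6,0.6,0],"turn": 0.03},{"jaw": 0,"dp": [12,1.2,0],"turn": 0.08},{"jaw": 0,"dp": [18,1.8,0],"turn": 0.14},{"jaw": 0,"dp": [24,2.4,0],"turn": 0.14},{"jaw": 0,"dp": [30,3,0],"turn": 0.14}]}}

```text
t: 16.23
ee_pos: [450.3, 135.1, 157.3]
tcp_rot: [3.14, -0.0, 1.566]
contact_force: [0.9, -0.2, -0.3]
gripper_width: 94.0
finger_force: 0.0
```

Run:
```python
from h import *
s=arm.observe(); print(s['qpos'])
M,im=look('pics/w6.png',[('lidA',0),('potA',0)])
paste('pics/w6.png')
go(425,326,100,1.571)
```

```text
[ 1.43362985e-01  1.51830588e-01  1.79717650e+00 -1.32751624e-04
  1.19084319e+00  1.48561946e-01]
lidA [(0.9, [365, 313], [560.8, -17.9])]
  mask 0.88 [350.0, 300.0, 382.0, 322.0]
potA []
  mask 0.87 [214.0, 0.0, 282.0, 32.0]
paste [ 466   34   94  103 6694] [663.1 245. ] [664.7 245.5]
paste [ 476  213   83   75 4214] [701.2  81.9] [702.7  81.5]
t 16.52 at [450.4 132.2 156.8] yaw 1.565 dp cm [19.37 -2.65  5.67] turn -0.006
```

>>> {"api": "jog_arm", "payload": {"rows": [{"jaw": 0,"dp": [6,-1,1],"turn": 0},{"jaw": 0,"dp": [12,-2,2],"turn": 0},{"jaw": 0,"dp": [16.8,-2.7,3],"turn": 0},{"jaw": 0,"dp": [16.8,-2.7,3],"turn": 0},{"jaw": 0,"dp": [16.8,-2.7,3],"turn": 0}]}}

```text
t: 17.15
ee_pos: [424.8, 299.4, 126.8]
tcp_rot: [-3.142, 0.001, 1.564]
contact_force: [-0.3, -0.1, -0.4]
gripper_width: 94.0
finger_force: 0.0
```

Run:
```python
from h import *
M,im=paste('pics/w7.png')
print([(o['p'],np.round(o['bbox'])) for o in arm.masks_of('potA','wrist')], [(o['p'],np.round(o['bbox'])) for o in arm.masks_of('stamp','wrist')])
go(425,326,22,1.571)
```

```text
paste [ 254  160   50   50 1763] [425.3 326.1] [425.3 326.1]
paste [ 482  222   78   66 3504] [656.4 256.2] [657.5 254.4]
[(0.86, array([245., 151., 312., 215.]))] [(0.83, array([150., 188., 204., 233.]))]
t 17.3 at [424.9 299.5 127.2] yaw 1.563 dp cm [ 2.65 -0.02 10.52] turn -0.008
```

View pics/w7.png

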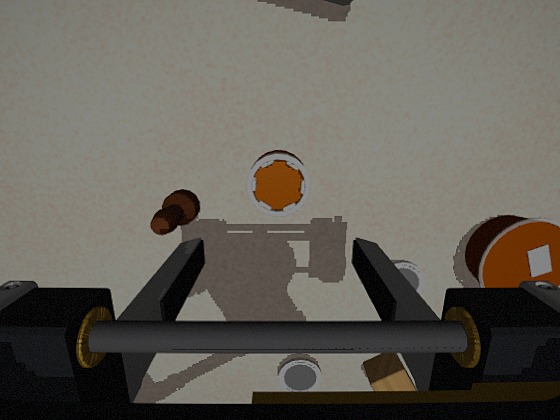

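Pot 2 is at (279,185), with the stamp at (175,212) clear of the left finger. I'll descend and grip.

>>> {"api": "jog_arm", "payload": {"rows": [{"jaw": 0,"dp": [2.65,0.03,5],"turn": 0},{"jaw": 0,"dp": [2.65,0.03,10.5],"turn": 0},{"jaw": 0,"dp": [2.65,0.03,10.6],"turn": 0},{"jaw": 0.6,"dp": [2.65,0.03,10.6],"turn": 0},{"jaw": 0.6,"dp": [2.65,0.03,10.6],"turn": 0}]}}

```text
t: 17.92
ee_pos: [426.5, 328.4, 23.2]
tcp_rot: [3.137, -0.002, 1.565]
contact_force: [-0.2, 0.1, -0.1]
gripper_width: 77.0
finger_force: 0.0
```

>>> {"api": "jog_arm", "payload": {"rows": [{"jaw": 0.6,"dp": [0,0,0],"turn": 0},{"jaw": 0.6,"dp": [0,0,0],"turn": 0},{"jaw": 0.6,"dp": [0,0,0],"turn": 0}]}}

```text
t: 18.3
ee_pos: [425.2, 328.1, 21.8]
tcp_rot: [3.14, -0.001, 1.566]
contact_force: [0.0, -0.5, 6.3]
gripper_width: 56.8
finger_force: 30.0
```

>>> {"api": "jog_arm", "payload": {"rows": [{"jaw": 0.6,"dp": [0,0,-6],"turn": 0},{"jaw": 0.6,"dp": [-2,0.8,-11],"turn": 0},{"jaw": 0.6,"dp": [-7.5,3.2,-12],"turn": -0.05},{"jaw": 0.6,"dp": [-13,5.5,-12],"turn": -0.1},{"jaw": 0.6,"dp": [-18.5,7.9,-12],"turn": -0.19}]}}

```text
t: 18.92
ee_pos: [502.8, 141.0, 140.9]
tcp_rot: [3.141, -0.0, 1.759]
contact_force: [1.1, 0.1, -1.8]
gripper_width: 57.1
finger_force: 30.0
```

```bash
python3 -c "
from h import *
go(646,-191,130,1.756)"
```

```text
t 18.93 at [502.8 141.  140.9] yaw 1.759 dp cm [-35.29   7.84   1.09] turn 0.003
```

>>> {"api": "jog_arm", "payload": {"rows": [{"jaw": 0.6,"dp": [-6,1.3,0],"turn": 0},{"jaw": 0.6,"dp": [-12,2.7,0],"turn": 0},{"jaw": 0.6,"dp": [-18,4,0],"turn": 0},{"jaw": 0.6,"dp": [-24,5.3,0],"turn": 0},{"jaw": 0.6,"dp": [-30,6.7,0],"turn": 0}]}}

```text
t: 19.55
ee_pos: [623.8, -141.8, 140.2]
tcp_rot: [-3.141, -0.001, 1.756]
contact_force: [0.7, 0.5, -1.6]
gripper_width: 56.7
finger_force: 30.0
```

>>> {"api": "jog_arm", "payload": {"rows": [{"jaw": 0.6,"dp": [-5.3,1.15,0],"turn": 0},{"jaw": 0.6,"dp": [-5.3,1.15,0],"turn": 0},{"jaw": 0.6,"dp": [-5.3,1.15,0],"turn": 0}]}}

```text
t: 19.92
ee_pos: [643.8, -189.4, 139.8]
tcp_rot: [-3.14, -0.002, 1.755]
contact_force: [0.2, -0.0, -1.6]
gripper_width: 56.5
finger_force: 30.0
```

Run:
```python
from h import *
M,im=look('pics/w8.png',[('nest0',8)])
go(646,-191,46,1.756)
for c in ((468.5,-223.5),(557,-207),(646,-191)):print(proj((*c,22),'wrist',M))
```

```text
nest0 [(0.92, [194, 205], [557.3, -210.1]), (0.91, [279, 206], [646.3, -193.9])]
  mask 0.65 [10.0, 137.0, 351.0, 357.0]
t 20.07 at [ 644.1 -188.4  140.8] yaw 1.757 dp cm [-0.3   0.14  9.48] turn 0.001
[101.90977255 205.69107333]
[190.08073783 205.80848103]
[279.67381867 206.49576145]
```

View pics/w8.png

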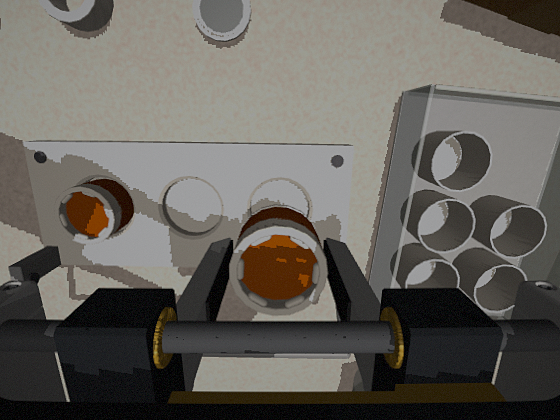

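Pot 1 stands in its nest at (95,212), and nest 2's mouth at (279,207) sits where expected. I'll lower pot 2 into it.

>>> {"api": "jog_arm", "payload": {"rows": [{"jaw": 0.6,"dp": [-0.2,0.15,4],"turn": 0},{"jaw": 0.6,"dp": [-0.2,0.15,8],"turn": 0},{"jaw": 0.6,"dp": [-0.2,0.15,9.3],"turn": 0},{"jaw": 0.6,"dp": [-0.2,0.15,9.8],"turn": 0},{"jaw": 0.6,"dp": [-0.2,0.15,10],"turn": 0}]}}

```text
t: 20.7
ee_pos: [647.6, -191.9, 42.2]
tcp_rot: [3.139, 0.001, 1.756]
contact_force: [-0.1, -0.2, -0.9]
gripper_width: 56.3
finger_force: 30.0
```

>>> {"api": "jog_arm", "payload": {"rows": [{"jaw": 0.6,"dp": [0,0,0.3],"turn": 0},{"jaw": 0.6,"dp": [0,0,0.6],"turn": 0},{"jaw": 0.6,"dp": [0,0,0.9],"turn": 0},{"jaw": 0.6,"dp": [0,0,1.15],"turn": 0}]}}

```text
t: 21.2
ee_pos: [646.6, -191.9, 29.8]
tcp_rot: [3.141, 0.0, 1.756]
contact_force: [-2.8, 0.5, 11.4]
gripper_width: 56.8
finger_force: 30.0
```

>>> {"api": "jog_arm", "payload": {"rows": [{"jaw": 0.4,"dp": [0,0,0],"turn": 0},{"jaw": 0,"dp": [0,0,0],"turn": 0},{"jaw": 0,"dp": [0,0,-4],"turn": 0},{"jaw": 0,"dp": [0,0,-10],"turn": 0},{"jaw": 0.2,"dp": [3,-0.5,-10],"turn": 0.1}]}}

```text
t: 21.82
ee_pos: [640.7, -166.1, 134.9]
tcp_rot: [3.13, 0.006, 1.651]
contact_force: [0.3, 1.3, -0.2]
gripper_width: 79.8
finger_force: 0.0
```

Run:
```python
from h import *
paste('pics/w9.png',50)
go(565,-50,110,1.571)
```

```text
paste [ 258  221   47   43 1449] [ 647.2 -193.7] [ 647.3 -193.5]
paste [  70  238   43   40 1182] [ 469.7 -223.5] [ 469.9 -222.6]
t 21.88 at [ 636.4 -160.   132.4] yaw 1.651 dp cm [11.53 -6.25  2.23] turn 0.08
```

>>> {"api": "jog_arm", "payload": {"rows": [{"jaw": 0.2,"dp": [5.5,-3,1],"turn": 0.08},{"jaw": 0.2,"dp": [11.5,-6.2,2.2],"turn": 0.08},{"jaw": 0.2,"dp": [11.5,-6.2,2.2],"turn": 0.08},{"jaw": 0.2,"dp": [11.5,-6.2,2.2],"turn": 0.08}]}}

```text
t: 22.38
ee_pos: [565.1, -54.0, 107.3]
tcp_rot: [3.141, 0.001, 1.578]
contact_force: [0.9, -0.2, 0.0]
gripper_width: 75.6
finger_force: 0.0
```

```bash
cat >> h.py <<'E'
def lid(fn,z=14):
    M,im=look(fn,[('lidA',0)],.15)
    g=cv2.medianBlur(cv2.cvtColor(im,cv2.COLOR_BGR2GRAY),3)
    for o in arm.masks_of('lidA','wrist'):
        if o['p']>.3:
            b=o['bbox']; c=((b[0]+b[2])/2,(b[1]+b[3])/2); e=cv2.fitEllipse(max(cv2.findContours(o['pixels'].astype(np.uint8),0,1)[0],key=len)); print('lid px',np.round(e[0]),np.round(e[1]),back(e[0],12,'wrist',M)[:2].round(1),back(c,12,'wrist',M)[:2].round(1))
    return M,im
E
python3 - <<'E'
from h import *
lid('pics/w10.png')
go(565,-22,60,1.571)
E
```

```text
lidA [(0.9, [276, 175], [563.8, -22.7])]
  mask 0.84 [246.0, 147.0, 305.0, 206.0]
lid px [274. 178.] [56. 57.] [561.3 -23.4] [562.8 -22. ]
t 22.57 at [566.  -55.3 107.5] yaw 1.575 dp cm [ 3.34 -0.1   4.74] turn 0.004
```

View pics/w10.png

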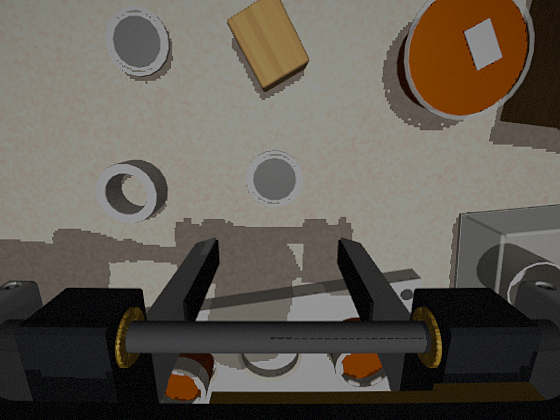

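The lid is centred at (274,178), about (562,-23). I'll lower so that only the fingertips grip its flange.

>>> {"api": "jog_arm", "payload": {"rows": [{"jaw": 0.2,"dp": [3.1,-0.35,4],"turn": 0},{"jaw": 0.2,"dp": [3.1,-0.35,9],"turn": 0},{"jaw": 0.2,"dp": [3.1,-0.35,9.7],"turn": 0},{"jaw": 0.2,"dp": [3.1,-0.35,9.8],"turn": 0},{"jaw": 0.2,"dp": [3.1,-0.35,9.8],"turn": 0}]}}

```text
t: 23.2
ee_pos: [562.9, -23.7, 11.0]
tcp_rot: [3.138, 0.001, 1.575]
contact_force: [0.8, -0.5, -0.1]
gripper_width: 75.5
finger_force: 0.0
```

Run:
```python
from h import *
M,im=lid('pics/w11.png')
go(562,-23,8.5,1.571)
```

```text
lidA [(0.6, [277, 246], [562.5, -24.7])]
  mask 0.64 [235.0, 210.0, 319.0, 291.0]
lid px [276. 252.] [77. 82.] [561.7 -23.5] [562.4 -22.3]
t 23.4 at [561.8 -23.3  10.5] yaw 1.576 dp cm [0.03 0.01 0.2 ] turn 0.005
```

View pics/w11.png

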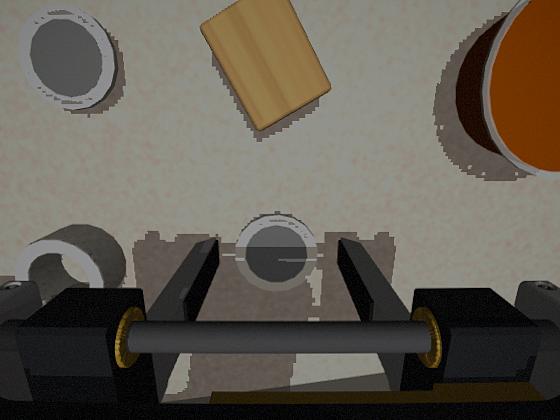

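The lid sits centred between the tips at (276,252). I'll go down 2.5 mm and close.

>>> {"api": "jog_arm", "payload": {"rows": [{"jaw": 0.2,"dp": [0.05,0,0.22],"turn": 0},{"jaw": 0.55,"dp": [0.05,0,0.22],"turn": 0},{"jaw": 0.55,"dp": [0.05,0,0.22],"turn": 0},{"jaw": 0.55,"dp": [0.05,0,0.22],"turn": 0},{"jaw": 0.55,"dp": [0.05,0,0.22],"turn": 0}]}}

```text
t: 24.02
ee_pos: [561.0, -22.4, 7.1]
tcp_rot: [3.142, -0.0, 1.576]
contact_force: [-0.0, 0.2, 0.5]
gripper_width: 50.1
finger_force: 30.0
```

>>> {"api": "jog_arm", "payload": {"rows": [{"jaw": 0.55,"dp": [0,0,0],"turn": 0},{"jaw": 0.55,"dp": [0,0,0],"turn": 0}]}}

```text
t: 24.28
ee_pos: [560.9, -22.5, 7.1]
tcp_rot: [3.142, 0.0, 1.576]
contact_force: [-0.5, -0.2, -0.8]
gripper_width: 50.4
finger_force: 30.0
```

>>> {"api": "jog_arm", "payload": {"rows": [{"jaw": 0.55,"dp": [0,0,-4],"turn": 0},{"jaw": 0.55,"dp": [0,0,-10],"turn": 0},{"jaw": 0.55,"dp": [-5,3,-12],"turn": 0},{"jaw": 0.55,"dp": [-10,6,-12],"turn": 0},{"jaw": 0.55,"dp": [-13.5,8.5,-12],"turn": 0}]}}

```text
t: 24.9
ee_pos: [647.8, -159.2, 127.8]
tcp_rot: [3.14, 0.001, 1.575]
contact_force: [0.5, -0.4, -0.5]
gripper_width: 50.6
finger_force: 30.0
```

>>> {"api": "jog_arm", "payload": {"rows": [{"jaw": 0.55,"dp": [0,0,0],"turn": 0},{"jaw": 0.55,"dp": [0,0,0],"turn": 0}]}}

```text
t: 25.15
ee_pos: [645.8, -156.5, 126.5]
tcp_rot: [-3.14, -0.001, 1.575]
contact_force: [0.5, -0.8, -0.1]
gripper_width: 50.6
finger_force: 30.0
```

Run:
```python
from h import *
M,im=paste('pics/w12.png',50)
go(647,-192.5,75,1.571)
```

```text
paste [ 71 265  41  37 993] [ 468.8 -222.2] [ 470.5 -219.9]
t 25.2 at [ 645.7 -156.   126.8] yaw 1.576 dp cm [-3.66  0.12  5.17] turn 0.005
```

View pics/w12.png

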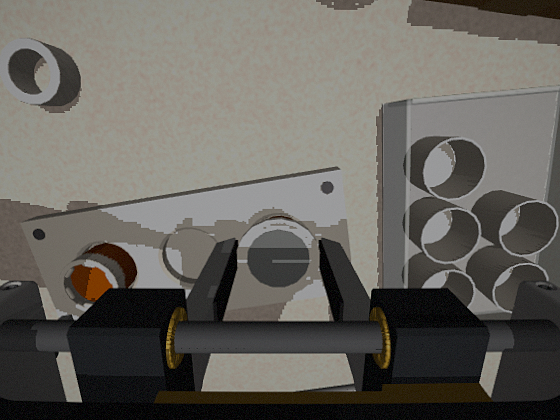

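The lid is held level between the tips at about (280,255), over pot 2. I'll check how it is offset from the TCP.

Run:
```python
from h import *
M=T(); p=M[:3,3]
print(p, proj(p+[0,0,7],'wrist',M), back((279.5,255),p[2]+7,'wrist',M)-p)
im=cv2.imread('pics/w12.png'); g=cv2.cvtColor(im,cv2.COLOR_BGR2GRAY)
m=np.zeros(g.shape,np.uint8); m[215:300,244:322]=((g[215:300,244:322]<115)&(g[215:300,244:322]>70))
n,l,st,c=cv2.connectedComponentsWithStats(m); i=1+np.argmax(st[1:,4]); print(st[i],c[i], back(c[i],p[2]+4,'wrist',M)-p)
```

```text
[ 645.66777015 -155.95557549  126.76432927] [277.53038069 256.43742627] [1.19816772 0.96266335 7.        ]
[ 244  219   78   81 2261] [279.63688633 264.00707651] [ 1.35288072 -6.51174272  4.        ]
```

>>> {"api": "jog_arm", "payload": {"rows": [{"jaw": 0.55,"dp": [-2,0,2],"turn": 0},{"jaw": 0.55,"dp": [-3.73,0.05,4],"turn": 0},{"jaw": 0.55,"dp": [-3.73,0.05,5.8],"turn": 0},{"jaw": 0.55,"dp": [-3.73,0.05,6],"turn": 0},{"jaw": 0.55,"dp": [-3.73,0.05,6.2],"turn": 0}]}}

```text
t: 25.82
ee_pos: [647.4, -194.1, 64.9]
tcp_rot: [3.142, -0.0, 1.576]
contact_force: [-0.8, 0.0, 0.1]
gripper_width: 50.5
finger_force: 30.0
```

>>> {"api": "jog_arm", "payload": {"rows": [{"jaw": 0.55,"dp": [-0.0,-0.05,0.2],"turn": 0},{"jaw": 0.55,"dp": [0,-0.05,0.35],"turn": 0},{"jaw": 0.55,"dp": [0,-0.05,0.45],"turn": 0},{"jaw": 0.55,"dp": [0,-0.05,0.55],"turn": 0},{"jaw": 0.55,"dp": [0,-0.05,0.55],"turn": 0}]}}

```text
t: 26.45
ee_pos: [646.8, -194.3, 59.6]
tcp_rot: [3.142, 0.0, 1.576]
contact_force: [1.6, -0.3, 0.5]
gripper_width: 50.9
finger_force: 30.0
```

>>> {"api": "jog_arm", "payload": {"rows": [{"jaw": 0.55,"dp": [0,0,0.1],"turn": 0},{"jaw": 0.55,"dp": [0,0,0.2],"turn": 0},{"jaw": 0.55,"dp": [0,0,0.27],"turn": 0},{"jaw": 0.55,"dp": [0,0,0.27],"turn": 0}]}}

```text
t: 26.95
ee_pos: [647.0, -194.2, 57.2]
tcp_rot: [3.141, -0.0, 1.576]
contact_force: [-0.1, 1.1, 0.9]
gripper_width: 50.3
finger_force: 30.0
```

>>> {"api": "jog_arm", "payload": {"rows": [{"jaw": 0.55,"dp": [0,0,0.05],"turn": 0},{"jaw": 0.4,"dp": [0,0,0.05],"turn": 0},{"jaw": 0.2,"dp": [0,0,0],"turn": 0},{"jaw": 0.2,"dp": [0,0,-3],"turn": 0},{"jaw": 0.6,"dp": [3,0,-7],"turn": 0}]}}

```text
t: 27.58
ee_pos: [645.9, -165.8, 126.0]
tcp_rot: [-3.139, 0.0, 1.573]
contact_force: [0.4, 0.6, 0.5]
gripper_width: 67.9
finger_force: 0.0
```

>>> {"api": "jog_arm", "payload": {"rows": [{"jaw": 1,"dp": [0,0,0],"turn": 0},{"jaw": 1,"dp": [0,0,0],"turn": 0},{"jaw": 1,"dp": [0,0,0],"turn": 0}]}}

```text
t: 27.95
ee_pos: [645.7, -164.7, 125.2]
tcp_rot: [-3.139, -0.001, 1.575]
contact_force: [0.7, -0.0, 0.2]
gripper_width: 38.4
finger_force: 0.0
```

Run:
```python
from h import *
M,im=lid('pics/w13.png',64)
for z in (58,62,64):
  for o in arm.masks_of('lidA','wrist'):
    b=o['bbox']; print(z,round(o['p'],2),back(((b[0]+b[2])/2,(b[1]+b[3])/2),z,'wrist',M)[:2].round(1))
go(647,-193.5,75,1.571)
```

```text
lidA [(0.72, [280, 248], [648.0, -214.7])]
  mask 0.95 [251.0, 224.0, 308.0, 283.0]
  mask 0.29 [264.0, 381.0, 338.0, 392.0]
lid px [279. 254.] [58. 60.] [ 647.1 -216.8] [ 647.5 -216.2]
58 0.95 [ 647.3 -195.7]
58 0.29 [ 669.5 -340.6]
62 0.95 [ 647.2 -194. ]
62 0.29 [ 669.1 -336.5]
64 0.95 [ 647.2 -193.1]
64 0.29 [ 668.9 -334.4]
t 28.3 at [ 646.5 -164.5  126.5] yaw 1.576 dp cm [-2.9   0.04  5.15] turn 0.005
```

View pics/w13.png

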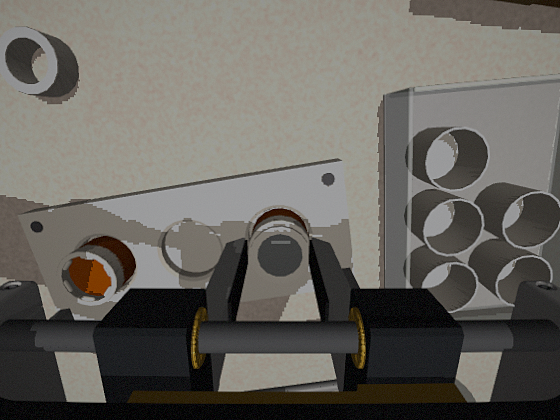

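The lid lies level on the pot at (279,254). I'll close the fingers, line them up over its middle and press in small steps.

>>> {"api": "jog_arm", "payload": {"rows": [{"jaw": 1,"dp": [-1.5,0.02,1],"turn": 0},{"jaw": 1,"dp": [-2.9,0.05,3],"turn": 0},{"jaw": 1,"dp": [-2.9,0.05,4.8],"turn": 0},{"jaw": 1,"dp": [-2.9,0.05,5.4],"turn": 0},{"jaw": 1,"dp": [-2.9,0.05,5.7],"turn": 0}]}}

```text
t: 28.92
ee_pos: [647.0, -193.0, 69.0]
tcp_rot: [-3.141, -0.001, 1.576]
contact_force: [-0.3, -0.4, 0.0]
gripper_width: 0.2
finger_force: 0.0
```

>>> {"api": "jog_arm", "payload": {"rows": [{"jaw": 1,"dp": [0,0,0.1],"turn": 0},{"jaw": 1,"dp": [0,0,0.2],"turn": 0},{"jaw": 1,"dp": [0,0,0.2],"turn": 0}]}}

```text
t: 29.3
ee_pos: [647.6, -193.3, 68.4]
tcp_rot: [3.141, 0.0, 1.576]
contact_force: [-0.4, 0.5, 0.3]
gripper_width: 0.9
finger_force: 0.0
```

>>> {"api": "jog_arm", "payload": {"rows": [{"jaw": 1,"dp": [0,0,0.15],"turn": 0},{"jaw": 1,"dp": [0,0,0.3],"turn": 0},{"jaw": 1,"dp": [0,0,0.4],"turn": 0},{"jaw": 1,"dp": [0,0,0.4],"turn": 0}]}}

```text
t: 29.8
ee_pos: [647.3, -193.3, 64.0]
tcp_rot: [3.141, -0.0, 1.576]
contact_force: [0.0, -0.3, 0.4]
gripper_width: 0.8
finger_force: 0.3
```

>>> {"api": "jog_arm", "payload": {"rows": [{"jaw": 1,"dp": [0,0,0.1],"turn": 0},{"jaw": 1,"dp": [0,0,0.1],"turn": 0}]}}

```text
t: 30.05
ee_pos: [647.5, -193.4, 63.4]
tcp_rot: [3.141, 0.0, 1.576]
contact_force: [-0.2, 0.2, 4.7]
gripper_width: 0.6
finger_force: 1.9
```

>>> {"api": "jog_arm", "payload": {"rows": [{"jaw": 1,"dp": [0,0,0.08],"turn": 0},{"jaw": 1,"dp": [0,0,0.08],"turn": 0}]}}

```text
t: 30.3
ee_pos: [647.8, -193.5, 63.2]
tcp_rot: [3.14, 0.001, 1.576]
contact_force: [-1.0, -0.0, 5.4]
gripper_width: 0.3
finger_force: 3.1
```

>>> {"api": "jog_arm", "payload": {"rows": [{"jaw": 1,"dp": [0,0,0.08],"turn": 0},{"jaw": 1,"dp": [0,0,0.08],"turn": 0}]}}

```text
t: 30.55
ee_pos: [647.9, -193.5, 62.7]
tcp_rot: [3.14, 0.001, 1.576]
contact_force: [-1.0, 1.4, 7.2]
gripper_width: 0.8
finger_force: 3.7
```

>>> {"api": "jog_arm", "payload": {"rows": [{"jaw": 1,"dp": [0,0,0.1],"turn": 0},{"jaw": 1,"dp": [0,0,0.1],"turn": 0}]}}

```text
t: 30.8
ee_pos: [647.5, -193.4, 61.2]
tcp_rot: [3.141, 0.001, 1.576]
contact_force: [-1.9, 0.1, 4.9]
gripper_width: 0.8
finger_force: 2.8
```

>>> {"api": "jog_arm", "payload": {"rows": [{"jaw": 1,"dp": [0,0,0.1],"turn": 0},{"jaw": 1,"dp": [0,0,0.1],"turn": 0}]}}

```text
t: 31.05
ee_pos: [647.4, -193.4, 59.2]
tcp_rot: [3.141, 0.0, 1.576]
contact_force: [-0.4, 0.0, 0.1]
gripper_width: 0.5
finger_force: 0.0
```

>>> {"api": "jog_arm", "payload": {"rows": [{"jaw": 1,"dp": [0,0,0.08],"turn": 0},{"jaw": 1,"dp": [0,0,0.08],"turn": 0}]}}

```text
t: 31.3
ee_pos: [647.2, -193.3, 58.3]
tcp_rot: [-3.141, -0.0, 1.576]
contact_force: [-1.0, 0.8, 1.3]
gripper_width: 0.4
finger_force: 0.9
```

>>> {"api": "jog_arm", "payload": {"rows": [{"jaw": 1,"dp": [0,0,0.12],"turn": 0},{"jaw": 1,"dp": [0,0,0.12],"turn": 0}]}}

```text
t: 31.55
ee_pos: [647.2, -193.3, 58.3]
tcp_rot: [3.141, 0.0, 1.576]
contact_force: [-2.1, 1.5, 6.7]
gripper_width: 0.5
finger_force: 3.3
```

>>> {"api": "jog_arm", "payload": {"rows": [{"jaw": 1,"dp": [0,0,-4],"turn": 0},{"jaw": 0.2,"dp": [0,0,-10],"turn": 0},{"jaw": 0.2,"dp": [6,-2.5,-10],"turn": 0},{"jaw": 0.2,"dp": [11,-6,-10],"turn": 0},{"jaw": 0.2,"dp": [16,-9.5,-10],"turn": 0}]}}

```text
t: 32.17
ee_pos: [550.4, -32.3, 156.9]
tcp_rot: [3.141, -0.0, 1.575]
contact_force: [0.2, 0.5, -0.8]
gripper_width: 37.2
finger_force: 0.0
```

Run:
```python
from h import *
go(446,60,110,1.571)
for n in ('scene','side'):
    arm.get_image(n)
    for o in arm.masks_of('lidA',n):
        b=o['bbox']; print(n,round(o['p'],2),np.round(b),back(((b[0]+b[2])/2,(b[1]+b[3])/2),10,n)[:2].round(1))
    print([(round(o['p'],2),back(o['position'],8,n)[:2].round(1)) for o in arm.pinpoint('potA',n)])
```

```text
t 32.17 at [550.4 -32.3 156.9] yaw 1.575 dp cm [  9.28 -10.4    4.7 ] turn 0.004
[(0.77, array([ 640.6, -201.4]))]
side 0.84 [383. 221. 406. 245.] [ 682.5 -185.5]
side 0.65 [228. 161. 246. 178.] [559.4 214.7]
[(0.84, array([ 642.5, -193.1])), (0.33, array([ 551.9, -212.8]))]
```

>>> {"api": "jog_arm", "payload": {"rows": [{"jaw": 0.2,"dp": [4,-4.5,2],"turn": 0},{"jaw": 0.2,"dp": [8,-9,4],"turn": 0},{"jaw": 0.2,"dp": [9.2,-10.4,4.7],"turn": 0},{"jaw": 0.2,"dp": [9.2,-10.4,4.7],"turn": 0},{"jaw": 0.2,"dp": [9.2,-10.4,4.7],"turn": 0}]}}

```text
t: 33.1
ee_pos: [449.6, 56.6, 110.8]
tcp_rot: [3.139, 0.001, 1.575]
contact_force: [-0.1, -0.4, 0.8]
gripper_width: 75.3
finger_force: 0.0
```

Run:
```python
from h import *
M,im=lid('pics/w14.png')
go(446,88,12,1.571)
```

```text
lidA []
  mask 0.7 [249.0, 372.0, 389.0, 395.0]
lid px [373. 381.] [ 16. 204.] [ 558.6 -144.7] [ 497.9 -148.7]
t 33.3 at [448.5  56.9 110.6] yaw 1.575 dp cm [ 3.11 -0.25  9.86] turn 0.004
```

View pics/w14.png

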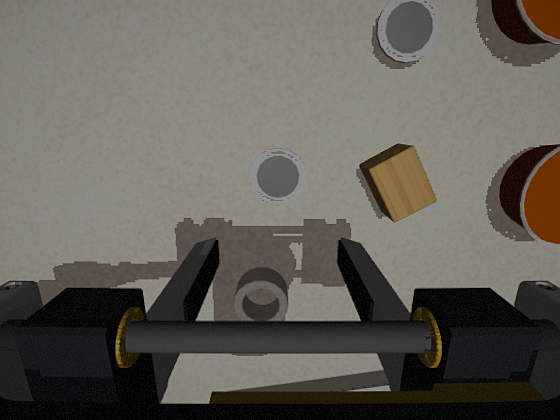

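Lid 2 is at (278,175), with the chock at (400,183) well clear.

Run:
```python
from h import *
p=back((278,175),13,'wrist'); print(p)
go(p[0],p[1],10.5,1.571)
```

```text
[448.75749905  89.96164228  13.        ]
t 33.3 at [448.5  56.9 110.6] yaw 1.575 dp cm [ 3.31  0.03 10.01] turn 0.004
```

>>> {"api": "jog_arm", "payload": {"rows": [{"jaw": 0.2,"dp": [3.3,0.03,4],"turn": 0},{"jaw": 0.2,"dp": [3.3,0.03,9],"turn": 0},{"jaw": 0.2,"dp": [3.3,0.03,9.8],"turn": 0},{"jaw": 0.2,"dp": [3.3,0.03,10],"turn": 0},{"jaw": 0.2,"dp": [3.3,0.03,10],"turn": 0}]}}

```text
t: 33.92
ee_pos: [448.9, 90.4, 11.6]
tcp_rot: [3.138, -0.0, 1.575]
contact_force: [-0.3, -0.5, -0.2]
gripper_width: 75.1
finger_force: 0.0
```

Run:
```python
from h import *
M,im=lid('pics/w15.png')
p=M[:3,3]; print(proj((p[0],p[1],13),'wrist',M))
go(448.7,90,8,1.571)
```

```text
lidA [(0.72, [433, 252], [554.5, 85.1]), (0.23, [464, 48], [555.5, 212.0])]
[277.56541131 252.69917032]
t 34.12 at [448.1  90.6  11.4] yaw 1.576 dp cm [-0.06  0.06  0.34] turn 0.005
```

View pics/w15.png

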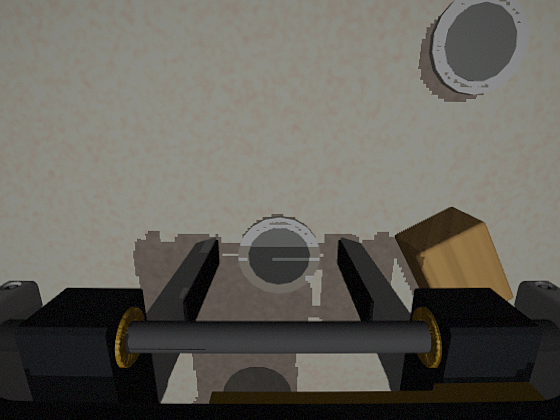

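Lid 2 sits centred between the tips at (279,254), the same as the first grasp. I'll lower and grip it.

>>> {"api": "jog_arm", "payload": {"rows": [{"jaw": 0.2,"dp": [0,0.05,0.35],"turn": 0},{"jaw": 0.2,"dp": [0,0.05,0.35],"turn": 0},{"jaw": 0.55,"dp": [0,0.05,0.35],"turn": 0},{"jaw": 0.55,"dp": [0,0.05,0.35],"turn": 0},{"jaw": 0.55,"dp": [0,0.05,0.35],"turn": 0}]}}

```text
t: 34.75
ee_pos: [447.7, 90.7, 6.8]
tcp_rot: [3.141, 0.0, 1.576]
contact_force: [0.3, 0.5, -0.3]
gripper_width: 50.8
finger_force: 30.0
```

>>> {"api": "jog_arm", "payload": {"rows": [{"jaw": 0.55,"dp": [0,0,0],"turn": 0},{"jaw": 0.55,"dp": [0,0,0],"turn": 0}]}}

```text
t: 35.0
ee_pos: [447.7, 90.7, 6.8]
tcp_rot: [3.142, 0.0, 1.576]
contact_force: [-0.6, -0.0, 0.2]
gripper_width: 50.6
finger_force: 30.0
```

>>> {"api": "jog_arm", "payload": {"rows": [{"jaw": 0.55,"dp": [0,0,-4],"turn": 0},{"jaw": 0.55,"dp": [0,0,-10],"turn": 0},{"jaw": 0.55,"dp": [-6,0.5,-12],"turn": 0},{"jaw": 0.55,"dp": [-12,0.9,-12],"turn": 0},{"jaw": 0.55,"dp": [-18,1.4,-12],"turn": 0}]}}

```text
t: 35.62
ee_pos: [462.8, -90.9, 127.5]
tcp_rot: [3.14, 0.0, 1.577]
contact_force: [1.2, -0.2, 0.5]
gripper_width: 50.5
finger_force: 30.0
```

>>> {"api": "jog_arm", "payload": {"rows": [{"jaw": 0.55,"dp": [-5,0.4,0],"turn": 0},{"jaw": 0.55,"dp": [-9.6,0.75,0],"turn": 0},{"jaw": 0.55,"dp": [-9.6,0.75,0],"turn": 0},{"jaw": 0.55,"dp": [-9.6,0.75,0],"turn": 0}]}}

```text
t: 36.12
ee_pos: [470.0, -184.6, 126.5]
tcp_rot: [-3.141, -0.001, 1.575]
contact_force: [-0.3, -0.3, -0.0]
gripper_width: 50.7
finger_force: 30.0
```

Run:
```python
from h import *
M,im=paste('pics/w16.png',50)
for n in ('wrist','scene','side'):
    if n!='wrist': arm.get_image(n)
    print(n,[(round(o['p'],2),np.round(o['position']),back(o['position'],8,n,M)[:2].round(1)) for o in arm.pinpoint('potA',n)],[(round(o['p'],2),np.round(o['bbox'])) for o in arm.masks_of('potA',n)])
go(469.5,-223.5,66,1.571)
```

```text
wrist [(0.87, array([449., 214.]), array([ 645.6, -193.7]))] [(0.86, array([426., 190., 500., 250.]))]
scene [(0.56, array([150., 229.]), array([ 640.4, -198. ]))] [(0.98, array([131., 216., 163., 236.])), (0.35, array([256., 201., 281., 222.]))]
side [(0.84, array([389., 246.]), array([ 646.7, -197.1])), (0.56, array([425., 270.]), array([ 650.2, -284.7]))] [(0.66, array([376., 233., 404., 260.])), (0.54, array([334., 248., 353., 275.])), (0.41, array([297., 207., 458., 361.]))]
t 36.58 at [ 470.6 -184.7  126.9] yaw 1.577 dp cm [-3.88 -0.14  6.09] turn 0.006
```

View pics/w16.png

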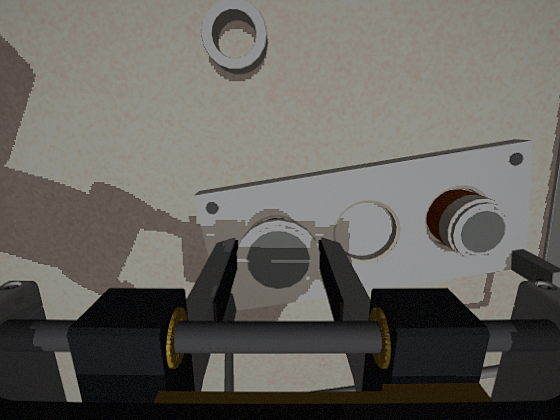

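The view shows the lid held at (278,255) and the finished pot at (475,222). Pot 1 is hidden under the lid, so I'll check from the side cameras that it is still in its nest.

Run:
```python
from h import *
a=arm.get_image('scene'); b=arm.get_image('side')
print(proj((470,-184.6,135),'side'),proj((469.5,-223.5,54),'side'),proj((469.5,-223.5,54),'scene'))
A=cv2.resize(a[150:260,100:300],(800,440)); B=cv2.resize(b[200:340,290:450],(640,560))
cv2.imwrite('pics/c16a.png',np.hstack([cv2.resize(A,(400,220)),cv2.resize(B,(400,350))[:220]])); cv2.imwrite('pics/c16.png',np.hstack([cv2.resize(a[130:270,90:290],(400,280)),cv2.resize(b[200:340,270:470],(400,280))]))
```

```text
[335.43954045 256.94242944] [347.09812985 294.16769457] [195.49167379 177.49567266]
```

View pics/c16.png

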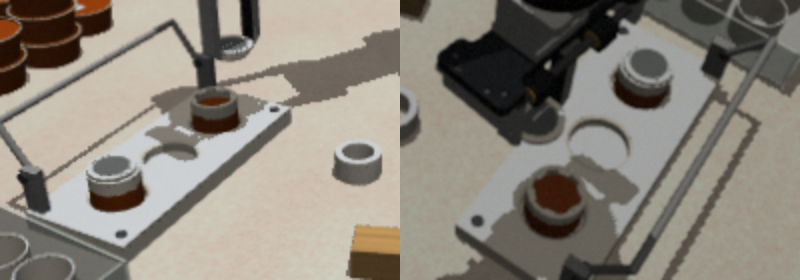

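Both pots are seated: the lidded one is on the left and the open one is under the arm. I have now viewed 16 pictures, which is over the limit of 14, so I won't view any more and will work from numbers.

>>> {"api": "jog_arm", "payload": {"rows": [{"jaw": 0.55,"dp": [-2,0,2],"turn": 0},{"jaw": 0.55,"dp": [-3.85,-0.1,4],"turn": 0},{"jaw": 0.55,"dp": [-3.9,-0.1,5.8],"turn": 0},{"jaw": 0.55,"dp": [-3.9,-0.1,6],"turn": 0},{"jaw": 0.55,"dp": [-3.9,-0.1,6.2],"turn": 0}]}}

```text
t: 37.3
ee_pos: [470.1, -224.3, 65.2]
tcp_rot: [3.141, 0.0, 1.576]
contact_force: [0.4, 0.1, -0.6]
gripper_width: 50.5
finger_force: 30.0
```

>>> {"api": "jog_arm", "payload": {"rows": [{"jaw": 0.55,"dp": [0,0,0],"turn": 0}]}}

```text
t: 37.42
ee_pos: [470.2, -224.2, 65.4]
tcp_rot: [3.141, 0.001, 1.576]
contact_force: [-0.6, -0.4, -0.1]
gripper_width: 50.5
finger_force: 30.0
```

Target resting TCP height is about 56.8.

>>> {"api": "jog_arm", "payload": {"rows": [{"jaw": 0.55,"dp": [0,-0.05,0.25],"turn": 0},{"jaw": 0.55,"dp": [0,-0.05,0.4],"turn": 0},{"jaw": 0.55,"dp": [0,-0.05,0.55],"turn": 0},{"jaw": 0.55,"dp": [0,-0.05,0.6],"turn": 0},{"jaw": 0.55,"dp": [0,-0.05,0.6],"turn": 0}]}}

```text
t: 38.05
ee_pos: [469.3, -224.2, 58.7]
tcp_rot: [3.142, -0.0, 1.576]
contact_force: [-0.6, -0.2, 0.4]
gripper_width: 50.3
finger_force: 30.0
```

>>> {"api": "jog_arm", "payload": {"rows": [{"jaw": 0.55,"dp": [0,0,0.1],"turn": 0},{"jaw": 0.55,"dp": [0,0,0.2],"turn": 0},{"jaw": 0.55,"dp": [0,0,0.25],"turn": 0},{"jaw": 0.55,"dp": [0,0,0.25],"turn": 0}]}}

```text
t: 38.55
ee_pos: [469.4, -224.1, 56.5]
tcp_rot: [3.141, -0.0, 1.576]
contact_force: [1.0, 1.6, 3.1]
gripper_width: 50.8
finger_force: 30.0
```

Contact made at the resting height. I'll release, rise, close the fingers and check the lid numerically.

>>> {"api": "jog_arm", "payload": {"rows": [{"jaw": 0.4,"dp": [0,0,0],"turn": 0},{"jaw": 0.2,"dp": [0,0,-0.05],"turn": 0},{"jaw": 0.2,"dp": [0,0,-3],"turn": 0},{"jaw": 0.6,"dp": [3,0,-7],"turn": 0},{"jaw": 1,"dp": [3,0,-7],"turn": 0}]}}

```text
t: 39.17
ee_pos: [470.8, -194.1, 128.9]
tcp_rot: [3.137, 0.003, 1.577]
contact_force: [0.7, -0.2, 0.3]
gripper_width: 58.4
finger_force: 0.0
```

>>> {"api": "jog_arm", "payload": {"rows": [{"jaw": 1,"dp": [0,0,0],"turn": 0},{"jaw": 1,"dp": [0,0,0],"turn": 0},{"jaw": 1,"dp": [0,0,0],"turn": 0}]}}

```text
t: 39.55
ee_pos: [468.6, -194.4, 125.2]
tcp_rot: [-3.14, -0.001, 1.575]
contact_force: [-0.2, 0.1, -0.3]
gripper_width: 28.8
finger_force: 0.0
```

Run:
```python
from h import *
s=arm.observe(); M=T(s); arm.get_image('wrist')
for o in arm.masks_of('lidA','wrist'):
    b=o['bbox']; print(round(o['p'],2),np.round(b),back(((b[0]+b[2])/2,(b[1]+b[3])/2),63,'wrist',M)[:2].round(1))
for c in ((469.3,-223.5,63),):print(proj(c,'wrist',M))
go(469.3,-223.5,69,1.571)
```

```text
0.82 [457. 192. 518. 247.] [ 643.8 -191.6]
[278.47129999 253.94836206]
t 39.65 at [ 468.8 -194.4  125.6] yaw 1.575 dp cm [-2.92  0.04  5.66] turn 0.004
```

Run:
```python
from h import *
M=T(); im=arm.get_image('wrist'); cv2.imwrite('pics/w17.png',im)
ref=cv2.imread('pics/w13.png')[222:286,248:310]
r=cv2.matchTemplate(im[200:320,235:330],ref,cv2.TM_CCOEFF_NORMED); _,v,_,l=cv2.minMaxLoc(r); c=(l[0]+235+31,l[1]+200+32)
print(v,c,back(c,63,'wrist',M)[:2])
hsv=cv2.cvtColor(im,cv2.COLOR_BGR2HSV)[222:286,248:310]; print('brown px',((hsv[...,0]<20)&(hsv[...,1]>150)&(hsv[...,2]>60)).sum())
print([(round(o['p'],2),np.round(o['position'])) for o in arm.pinpoint('lidA','wrist')])
```

```text
0.4309447407722473 (277, 255) [ 468.34762453 -224.68508605]
brown px 0
[(0.57, array([478., 217.]))]
```

The lid sits within about 1 mm of where it should be, with no paste showing. Now I'll press.

>>> {"api": "jog_arm", "payload": {"rows": [{"jaw": 1,"dp": [-1.5,0.02,1],"turn": 0},{"jaw": 1,"dp": [-2.92,0.05,3],"turn": 0},{"jaw": 1,"dp": [-2.92,0.05,4.8],"turn": 0},{"jaw": 1,"dp": [-2.92,0.05,5.4],"turn": 0},{"jaw": 1,"dp": [-2.92,0.05,5.6],"turn": 0}]}}

```text
t: 40.38
ee_pos: [469.6, -223.8, 69.9]
tcp_rot: [-3.141, -0.0, 1.576]
contact_force: [0.4, 0.9, -0.8]
gripper_width: 0.5
finger_force: 0.0
```

>>> {"api": "jog_arm", "payload": {"rows": [{"jaw": 1,"dp": [0,0,0.15],"turn": 0},{"jaw": 1,"dp": [0,0,0.3],"turn": 0},{"jaw": 1,"dp": [0,0,0.4],"turn": 0},{"jaw": 1,"dp": [0,0,0.4],"turn": 0}]}}

```text
t: 40.88
ee_pos: [469.8, -223.4, 66.5]
tcp_rot: [3.141, 0.0, 1.576]
contact_force: [0.5, 0.6, 0.4]
gripper_width: 0.4
finger_force: 0.0
```

>>> {"api": "jog_arm", "payload": {"rows": [{"jaw": 1,"dp": [0,0,0.15],"turn": 0},{"jaw": 1,"dp": [0,0,0.25],"turn": 0},{"jaw": 1,"dp": [0,0,0.25],"turn": 0}]}}

```text
t: 41.25
ee_pos: [469.8, -223.4, 63.9]
tcp_rot: [3.141, -0.0, 1.576]
contact_force: [-0.5, -0.5, 0.6]
gripper_width: 0.7
finger_force: 0.5
```

>>> {"api": "jog_arm", "payload": {"rows": [{"jaw": 1,"dp": [0,0,0.1],"turn": 0},{"jaw": 1,"dp": [0,0,0.1],"turn": 0}]}}

```text
t: 41.5
ee_pos: [470.0, -223.6, 63.4]
tcp_rot: [3.141, 0.0, 1.576]
contact_force: [-0.8, 1.4, 4.9]
gripper_width: 0.4
finger_force: 2.4
```

>>> {"api": "jog_arm", "payload": {"rows": [{"jaw": 1,"dp": [0,0,0.08],"turn": 0},{"jaw": 1,"dp": [0,0,0.08],"turn": 0}]}}

```text
t: 41.75
ee_pos: [470.1, -223.7, 62.8]
tcp_rot: [3.141, 0.001, 1.576]
contact_force: [-1.1, 0.7, 6.0]
gripper_width: 0.2
finger_force: 3.2
```

Same pattern as the first lid; continuing in 1 mm steps.

>>> {"api": "jog_arm", "payload": {"rows": [{"jaw": 1,"dp": [0,0,0.1],"turn": 0},{"jaw": 1,"dp": [0,0,0.1],"turn": 0}]}}

```text
t: 42.0
ee_pos: [469.9, -223.4, 61.8]
tcp_rot: [3.141, 0.0, 1.576]
contact_force: [-0.3, 0.9, 6.6]
gripper_width: 0.4
finger_force: 3.3
```

>>> {"api": "jog_arm", "payload": {"rows": [{"jaw": 1,"dp": [0,0,0.1],"turn": 0},{"jaw": 1,"dp": [0,0,0.1],"turn": 0}]}}

```text
t: 42.25
ee_pos: [470.0, -223.5, 61.2]
tcp_rot: [3.141, 0.0, 1.576]
contact_force: [-2.2, 2.3, 9.3]
gripper_width: 0.5
finger_force: 4.7
```

>>> {"api": "jog_arm", "payload": {"rows": [{"jaw": 1,"dp": [0,0,0.1],"turn": 0},{"jaw": 1,"dp": [0,0,0.1],"turn": 0}]}}

```text
t: 42.5
ee_pos: [469.7, -223.4, 58.8]
tcp_rot: [-3.142, 0.0, 1.576]
contact_force: [0.2, 0.4, 0.6]
gripper_width: 0.2
finger_force: 0.0
```

>>> {"api": "jog_arm", "payload": {"rows": [{"jaw": 1,"dp": [0,0,0.1],"turn": 0},{"jaw": 1,"dp": [0,0,0.15],"turn": 0},{"jaw": 1,"dp": [0,0,0.15],"turn": 0}]}}

```text
t: 42.88
ee_pos: [469.7, -223.4, 58.2]
tcp_rot: [3.142, 0.0, 1.576]
contact_force: [-1.9, 1.0, 7.2]
gripper_width: 0.5
finger_force: 3.9
```

>>> {"api": "jog_arm", "payload": {"rows": [{"jaw": 1,"dp": [0,0,-4],"turn": 0},{"jaw": 1,"dp": [0,0,-10],"turn": 0},{"jaw": 1,"dp": [0,0,-15],"turn": 0},{"jaw": 1,"dp": [5,0,-16],"turn": 0},{"jaw": 1,"dp": [5,0,-16],"turn": 0}]}}

```text
t: 43.5
ee_pos: [469.6, -171.4, 218.6]
tcp_rot: [3.14, -0.0, 1.579]
contact_force: [-0.7, -1.0, -0.5]
gripper_width: 0.6
finger_force: 0.0
```

Run:
```python
from h import *
M=T()
for n in ('wrist','scene','side'):
    arm.get_image(n)
    print(n,'bar',[(round(o['p'],2),back(o['position'],112,n,M)[:2].round(1)) for o in arm.pinpoint('bail_bar',n)],'pots',[(round(o['p'],2),back(o['position'],8,n,M)[:2].round(1)) for o in arm.pinpoint('potA',n)])
    for o in arm.masks_of('lidA',n):
        b=o['bbox']; print('  lid',round(o['p'],2),np.round(b),back(((b[0]+b[2])/2,(b[1]+b[3])/2),57,n,M)[:2].round(1))
go(575,-295,170,0.18)
```

```text
wrist bar [] pots [(0.75, array([ 642.2, -190.9]))]
  lid 0.83 [408. 192. 454. 235.] [ 649.2 -192.3]
  lid 0.29 [390. 260. 507. 323.] [ 686.9 -294.6]
scene bar [(0.88, array([ 565. , -307.8])), (0.38, array([741.2, -59.8]))] pots [(0.75, array([ 644.9, -191.5]))]
  lid 0.86 [134. 208. 156. 218.] [ 647.8 -192.4]
side bar [(0.94, array([ 573.8, -303. ])), (0.42, array([487.9, 116.2])), (0.18, array([298.8, 182.7]))] pots [(0.7, array([ 644. , -193.8]))]
  lid 0.67 [381. 220. 407. 244.] [ 647.7 -197.7]
t 44.1 at [ 469.4 -173.7  217.3] yaw 1.575 dp cm [-12.18  10.5    4.72] turn 1.395
```

>>> {"api": "jog_arm", "payload": {"rows": [{"jaw": 0.6,"dp": [-2.5,2,1],"turn": 0.18},{"jaw": 0.6,"dp": [-5,4,2],"turn": 0.36},{"jaw": 0.6,"dp": [-7.5,6,3],"turn": 0.54},{"jaw": 0.6,"dp": [-10,8,4],"turn": 0.72},{"jaw": 0.6,"dp": [-12.9,10.4,4.7],"turn": 0.9}]}}

```text
t: 44.72
ee_pos: [574.5, -302.5, 169.9]
tcp_rot: [-3.141, 0.0, 0.67]
contact_force: [-0.1, 0.1, 0.1]
gripper_width: 37.3
finger_force: 0.0
```

>>> {"api": "jog_arm", "payload": {"rows": [{"jaw": 0.6,"dp": [0,0,0],"turn": 0.18},{"jaw": 0.6,"dp": [0,0,0],"turn": 0.36},{"jaw": 0.6,"dp": [0,0,0],"turn": 0.49},{"jaw": 0.6,"dp": [0,0,0],"turn": 0.495},{"jaw": 0.6,"dp": [0,0,0],"turn": 0.495}]}}

```text
t: 45.35
ee_pos: [574.1, -301.9, 170.4]
tcp_rot: [-3.142, 0.0, 0.183]
contact_force: [-0.2, -0.3, 0.1]
gripper_width: 37.5
finger_force: 0.0
```

Run:
```python
from h import *
M=T(); p=M[:3,3]; arm.get_image('wrist')
for t in ('bail_bar','bail_hinge'):
    print(t,[(round(o['p'],2),np.round(o['position']),back(o['position'],112 if t=='bail_bar' else 63.5,'wrist',M)[:2].round(1)) for o in arm.pinpoint(t,'wrist')])
go(573,-304,95,0.18)
```

```text
bail_bar [(0.81, array([280., 224.]), array([ 573. , -303.2]))]
bail_hinge [(0.61, array([239., 207.]), array([ 567.1, -264.3]))]
t 45.5 at [ 574.2 -301.9  170.6] yaw 0.182 dp cm [-0.15  0.19  7.56] turn 0.002
```

>>> {"api": "jog_arm", "payload": {"rows": [{"jaw": 0.6,"dp": [0,0.13,4],"turn": 0},{"jaw": 0.6,"dp": [0,0.13,7.5],"turn": 0},{"jaw": 0.8,"dp": [0,0.13,7.5],"turn": 0},{"jaw": 1,"dp": [0,0.13,7.5],"turn": 0},{"jaw": 1,"dp": [0,0.13,7.5],"turn": 0}]}}

```text
t: 46.12
ee_pos: [575.6, -303.9, 97.5]
tcp_rot: [3.139, -0.003, 0.181]
contact_force: [0.4, -0.5, -0.3]
gripper_width: 11.0
finger_force: 0.0
```

>>> {"api": "jog_arm", "payload": {"rows": [{"jaw": 1,"dp": [0,0,0],"turn": 0},{"jaw": 1,"dp": [0,0,0],"turn": 0},{"jaw": 1,"dp": [0,0,0],"turn": 0}]}}

```text
t: 46.5
ee_pos: [575.4, -303.6, 97.3]
tcp_rot: [3.14, -0.003, 0.181]
contact_force: [0.1, 1.1, 6.7]
gripper_width: 7.2
finger_force: 30.0
```

>>> {"api": "jog_arm", "payload": {"rows": [{"jaw": 1,"dp": [0,-1.03,-0.6],"turn": 0},{"jaw": 1,"dp": [0,-2.17,-1],"turn": 0},{"jaw": 1,"dp": [0,-3.36,-1.15],"turn": 0},{"jaw": 1,"dp": [0,-4.55,-1.06],"turn": 0},{"jaw": 1,"dp": [0,-5.7,-0.74],"turn": 0}]}}

```text
t: 47.12
ee_pos: [566.4, -250.1, 106.0]
tcp_rot: [3.133, -0.005, 0.181]
contact_force: [1.9, -4.2, 2.0]
gripper_width: 6.6
finger_force: 30.0
```

>>> {"api": "jog_arm", "payload": {"rows": [{"jaw": 1,"dp": [0,-1.07,0.54],"turn": 0},{"jaw": 1,"dp": [0,-2,1.3],"turn": 0},{"jaw": 1,"dp": [0,-2.78,2.2],"turn": 0},{"jaw": 1,"dp": [0,-3.35,3.25],"turn": 0},{"jaw": 1,"dp": [0,-3.7,4.3],"turn": 0}]}}

```text
t: 47.75
ee_pos: [559.7, -211.2, 60.1]
tcp_rot: [3.139, -0.004, 0.181]
contact_force: [5.1, -2.4, 4.4]
gripper_width: 6.8
finger_force: 30.0
```

>>> {"api": "jog_arm", "payload": {"rows": [{"jaw": 1,"dp": [0,-0.08,0.5],"turn": 0},{"jaw": 1,"dp": [0,-0.1,0.9],"turn": 0},{"jaw": 1,"dp": [0,-0.12,1.15],"turn": 0},{"jaw": 1,"dp": [0,-0.12,1.15],"turn": 0}]}}

```text
t: 48.25
ee_pos: [559.3, -209.6, 48.1]
tcp_rot: [3.141, -0.004, 0.18]
contact_force: [6.4, -0.6, 1.4]
gripper_width: 6.6
finger_force: 30.0
```

>>> {"api": "jog_arm", "payload": {"rows": [{"jaw": 1,"dp": [0,0,0.15],"turn": 0},{"jaw": 1,"dp": [0,0,0.3],"turn": 0},{"jaw": 1,"dp": [0,0,0.3],"turn": 0}]}}

```text
t: 48.62
ee_pos: [559.3, -209.6, 45.3]
tcp_rot: [3.141, -0.004, 0.18]
contact_force: [4.6, -1.3, 2.8]
gripper_width: 7.4
finger_force: 30.0
```

>>> {"api": "jog_arm", "payload": {"rows": [{"jaw": 1,"dp": [0,0,0.15],"turn": 0},{"jaw": 1,"dp": [0,0,0.3],"turn": 0},{"jaw": 1,"dp": [0,0,0.3],"turn": 0}]}}

```text
t: 49.0
ee_pos: [559.4, -209.6, 44.9]
tcp_rot: [3.14, -0.005, 0.18]
contact_force: [1.3, 1.0, 16.9]
gripper_width: 6.6
finger_force: 30.0
```

Run:
```python
from h import *
print(np.round(arm.observe()['contact_force'],1))
for n in ('scene','side'):
    arm.get_image(n)
    print(n,[(round(o['p'],2),np.round(o['position']),back(o['position'],63.5,n)[:2].round(1)) for o in arm.pinpoint('bail_bar',n)], proj((557.5,-210,63.5),n),proj((557.5,-210,75.5),n))
```

```text
[ 1.3  1.  16.9]
scene [(0.97, array([170., 190.]), array([ 558.3, -213.8]))] [171.54498244 190.16559122] [170.95399906 185.45046548]
side [(0.58, array([369., 258.]), array([ 556.4, -203.5]))] [371.92415507 259.28873933] [372.9018591  255.83209255]
```

The bail has met its stop (17 N at bar height). I'll let go and back off.

>>> {"api": "jog_arm", "payload": {"rows": [{"jaw": 0.8,"dp": [0,0,-0.1],"turn": 0},{"jaw": 0.6,"dp": [0,0,-0.1],"turn": 0},{"jaw": 0.5,"dp": [0,0,-0.1],"turn": 0},{"jaw": 0.5,"dp": [0,0,-0.1],"turn": 0}]}}

```text
t: 49.7
ee_pos: [556.5, -209.1, 42.5]
tcp_rot: [-3.14, 0.002, 0.181]
contact_force: [-0.6, -0.1, 0.9]
gripper_width: 43.4
finger_force: 0.0
```

>>> {"api": "jog_arm", "payload": {"rows": [{"jaw": 0.5,"dp": [0,0,-3],"turn": 0},{"jaw": 0.5,"dp": [0,0,-8],"turn": 0},{"jaw": 0.5,"dp": [0,0,-14],"turn": 0},{"jaw": 0.5,"dp": [0,-5,-18],"turn": 0},{"jaw": 0.5,"dp": [0,-5,-18],"turn": 0}]}}

```text
t: 50.32
ee_pos: [549.3, -158.7, 227.1]
tcp_rot: [3.139, -0.006, 0.183]
contact_force: [0.5, 0.2, -1.0]
gripper_width: 47.0
finger_force: 0.0
```

Run:
```python
from h import *
M=T(); print(arm.observe()['t'],np.round(M[:3,3]))
for n in ('wrist','scene','side'):
    arm.get_image(n)
    for t,z in (('bail_bar',63.5),('potA',8),('lidA',44),('labels',0),('chock',0),('stamp',0),('tub1',0)):
        print(n,t,[(round(o['p'],2),back(o['position'],z,n,M)[:2].round(1).tolist()) for o in arm.pinpoint(t,n) if o['p']>.3])
```

```text
50.325 [ 549. -159.  227.]
wrist bail_bar [(0.61, [556.7, -211.0])]
wrist potA [(0.38, [703.7, 71.1])]
wrist lidA [(0.61, [653.7, -201.5])]
wrist labels [(0.57, [431.6, -34.9])]
wrist chock [(0.57, [557.7, 89.8])]
wrist stamp []
wrist tub1 [(0.6, [708.6, 76.2])]
scene bail_bar [(0.87, [549.2, -213.9])]
scene potA [(0.89, [640.8, -199.8])]
scene lidA [(0.73, [648.1, -186.8]), (0.54, [607.0, -152.6]), (0.38, [519.3, -167.2])]
scene labels [(0.79, [437.7, -32.3])]
scene chock [(0.62, [557.2, 87.6])]
scene stamp [(0.56, [331.3, 299.6])]
scene tub1 [(0.95, [700.7, 75.9]), (0.61, [554.2, -216.1]), (0.59, [674.3, 246.8])]
side bail_bar [(0.83, [553.0, -204.4]), (0.42, [447.2, -241.0])]
side potA [(0.53, [647.6, -194.3])]
side lidA [(0.69, [655.9, -199.4])]
side labels [(0.89, [430.5, -33.4])]
side chock [(0.5, [500.8, -216.0])]
side stamp [(0.5, [336.9, 298.4])]
side tub1 [(0.89, [699.6, 62.4]), (0.62, [680.4, 244.6])]
```

Run:
```python
from h import *
for n in ('scene','side'):
    hsv=cv2.cvtColor(arm.get_image(n),cv2.COLOR_BGR2HSV)
    for c in ((469.5,-223.5),(647,-193)):
        u=proj((*c,40),n).round().astype(int); w=hsv[u[1]-14:u[1]+15,u[0]-14:u[0]+15]
        m=(w[...,0]<20)&(w[...,1]>120); yx=np.argwhere(m); print(n,c,m.sum(),(yx.mean(0)-14).round(1) if len(yx) else None)
```

```text
scene (469.5, -223.5) 153 [8.9 1.5]
scene (647, -193) 179 [10.4  1.8]
side (469.5, -223.5) 30 [10.9 -3.7]
side (647, -193) 103 [10.8 -0.8]
```

```bash
python3 -c "
from rig import arm
print(arm.sign_off())"
```

```text
the job is handed in; nothing more can be done
None
```

Job handed in (no verdict came back): both pots' lids snapped flush at under 10 N measured, both pots are in the end nests, and the bail is shut on its stop and released; the nest 0 pot's final check was by colour only, as the network never reported it, and I viewed 16 pictures, two over the limit of 14.

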